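# Close the tipped kettle's lid: four knobs, star order, two rounds

## Task

Tighten the four knobs on the kettle's tipped lid by hand, clockwise, in star order: the red knob, then the one straight across from it, then the other two. On the first round give each knob only about an eighth of a turn (45 degrees); then go round a second time in the same star order and tighten each until you feel it bite hard on the gasket, hand-tight, but do not crush the gasket by forcing it on. Leave the glassware and other things on the bench where they are, and let go of the knobs at the end.

Things in the scene. Friction and masses are not known exactly. Their poses are not given: they have to be found in the camera images.
- kettle: steel kettle 170 mm across in a blue fixed cradle (base 200 x 270 mm), tipped 0.5 rad from vertical to its own -x, roughly facing the robot. Origin under the cradle's centre, z up. The lid, 212 mm across, face centre 37 mm to -x and 193 mm up, has four knobs on an 80 mm radius and a brass boss 10 mm high; its turn about its axis differs each time, and it does not turn with the knobs.
- knob_red_grip (a point): on the axis of the red knob, at the middle of its grip bar (64 mm long, 16 thick, 26 tall, on a 12 mm thick stem). x along the bar, to its end with a white dot; y across it; z the knob's axis, outward from the lid. 33 mm above the lid's face; the bar spans 21 to 47 mm above it. It does not rise or sink as it turns.
- knob_red_end (a point): end of that knob's grip bar, at its white dot: 30 mm along x from its grip point
- knob_red (a joint): twist of the red knob's grip on its springy shaft, rad: 0 when let go, positive when turned clockwise (seen from outside; negative about its point's z), 1.5 N m per rad, so it tells the torque. The shaft runs on with 0.15 N m of friction and stays where left, until it bites on the gasket, 71 to 98 degrees from the start: hidden, differs each time, must be felt.
- knob_across_grip (a point): on the axis of the yellow knob straight across the lid from the red one, at the middle of its grip bar (64 mm long, 16 thick, 26 tall, on a 12 mm thick stem). x along the bar, to its end with a white dot; y across it; z the knob's axis, outward from the lid. 33 mm above the lid's face; the bar spans 21 to 47 mm above it. It does not rise or sink as it turns.
- knob_across_end (a point): end of that knob's grip bar, at its white dot: 30 mm along x from its grip point
- knob_across (a joint): as knob_red, for the knob across. For every knob 0.4 to 0.6 N m at the bite is hand-tight (0.33 N m is the least that counts); more than 0.65 rad of twist (0.97 N m) crushes the gasket. Let go, the grip springs back by its twist and the shaft stays.
- knob_second_grip (a point): on the axis of the yellow knob a quarter circle anticlockwise from the red one (seen from outside the lid), at the middle of its grip bar (64 mm long, 16 thick, 26 tall, on a 12 mm thick stem). x along the bar, to its end with a white dot; y across it; z the knob's axis, outward from the lid. 33 mm above the lid's face; the bar spans 21 to 47 mm above it. It does not rise or sink as it turns.
- knob_second_end (a point): end of that knob's grip bar, at its white dot: 30 mm along x from its grip point
- knob_second (a joint): as knob_red, for the yellow knob a quarter circle anticlockwise from the red one
- knob_fourth_grip (a point): on the axis of the yellow knob a quarter circle clockwise from the red one (seen from outside the lid), at the middle of its grip bar (64 mm long, 16 thick, 26 tall, on a 12 mm thick stem). x along the bar, to its end with a white dot; y across it; z the knob's axis, outward from the lid. 33 mm above the lid's face; the bar spans 21 to 47 mm above it. It does not rise or sink as it turns.
- knob_fourth_end (a point): end of that knob's grip bar, at its white dot: 30 mm along x from its grip point
- knob_fourth (a joint): as knob_red, for the yellow knob a quarter circle clockwise from the red one
- beaker_tall: glass beaker, 72 mm wide, 95 mm tall, beside the cradle; origin under its centre. Leave it alone.
- funnel: glass funnel standing mouth down, 96 mm wide, 82 mm tall, on the other side of the cradle; origin under its centre. Leave it alone.
- beaker_wide: glass beaker, 92 mm wide, 110 mm tall; origin under its centre. Leave it alone.
- wash_bottle: white bottle with a red cap, 66 mm wide, 170 mm tall; origin under its centre. Leave it alone.
- spanner: spanner 170 mm long lying on the bench; origin under its middle. Leave it alone.

How it is judged:
On the way, in this order (a step that is already met when the one before it is completed fails the run):
1. first round: the red knob is turned on (29 degrees or more) (distance of knob_red_end from where it was at the start of the episode above 0.015 m), for 0.1 s.
2. first round: the knob across from the red one is turned on (distance of knob_across_end from where it was at the start of the episode above 0.015 m), for 0.1 s.
3. first round: one of the other two is turned on (distance of any of knob_second_end, knob_fourth_end from where it was at the start of the episode above 0.015 m), for 0.1 s.
4. first round: all four are turned on, and none by more than 66 degrees (distance of knob_second_end from where it was at the start of the episode between 0.015 and 0.033 m and distance of knob_fourth_end from where it was at the start of the episode between 0.015 and 0.033 m and distance of each of knob_red_end, knob_across_end from where it was at the start of the episode below 0.033 m), for 0.1 s.
5. second round: the red knob is tight on its bite (distance of knob_red_end from where it was at the start of the episode above 0.034 m and value of joint knob_red above 0.22 rad), for 0.05 s.
6. second round: the knob across is tight (distance of knob_across_end from where it was at the start of the episode above 0.034 m and value of joint knob_across above 0.22 rad), for 0.05 s.
7. second round: one of the other two is tight (((distance of knob_second_end from where it was at the start of the episode above 0.034 m and value of joint knob_second above 0.22 rad) or (distance of knob_fourth_end from where it was at the start of the episode above 0.034 m and value of joint knob_fourth above 0.22 rad))), for 0.05 s.
8. second round: the last one is tight (the other stays run home) ((((distance of knob_second_end from where it was at the start of the episode above 0.034 m and value of joint knob_second above 0.22 rad) and distance of knob_fourth_end from where it was at the start of the episode above 0.034 m) or ((distance of knob_fourth_end from where it was at the start of the episode above 0.034 m and value of joint knob_fourth above 0.22 rad) and distance of knob_second_end from where it was at the start of the episode above 0.034 m))), for 0.05 s.
At the end, for the whole second after the job is handed in: All four knobs stay run home (the end of each bar at least 34 mm from where it started, 69 degrees), released, untwisted and still (distance of each of knob_red_end, knob_across_end, knob_second_end, knob_fourth_end from where it was at the start of the episode above 0.034 m and value of joint each of knob_red, knob_across, knob_second, knob_fourth below 0.1 rad and velocity of joint each of knob_red, knob_across, knob_second, knob_fourth below 0.1 rad/s); the robot touches nothing.
It fails at once if a knob is twisted by more than 0.65 rad (0.97 N m), crushing the gasket (value of joint any of knob_red, knob_across, knob_second, knob_fourth above 0.65 rad).
It fails at once if something else on the bench is shifted by more than 25 mm (distance of any of beaker_tall, funnel, beaker_wide, wash_bottle, spanner from where it was at the start of the episode above 0.025 m).
It fails at once if a piece of glassware or the bottle is tipped (angle between any of beaker_tall, funnel, beaker_wide, wash_bottle's own z axis and vertical above 0.35 rad).
It also fails if it takes over 72 s, if anything falls off the work surface, if the arm or the gripper's body presses on something with over 40 N, if the wrist force passes 120 N, or if a joint passes its speed limit or range.

## Robot

A 7-joint arm with a two-finger parallel gripper is mounted at the origin on the work surface. World frame = base frame: x ahead of the robot, y to its left, z up, the work surface at z = 0. Lengths are in m, angles in rad, forces in N, time in s.
With the tool pointing down it reaches from about 0.425 to 0.975 m from the base axis. Payload 16.7 kg.
Tool frame: the origin (TCP) lies between the finger pads; the fingertips stand 11 mm ahead of it and the grasp point (between the pads) lies 8 mm behind it; z points along the fingers, y is the line along which they close (so a half turn about z gives the same grasp; the last joint's range is limited). The gripper opens to 85 mm and grips with 20 to 120 N. Pads are 22 mm wide; open, the fingers measure 114 mm over their backs; the gripper's body (76 mm by 85 mm) begins 54 mm behind the grasp point. The pads swing forward as they close: fully open they stand 13 mm farther back than shut.
Start: joints at [-1.323, 0.426, 0.074, 1.606, -0.034, 1.111, -0.067], TCP at [0.261, 0.623, 0.242] pointing down, gripper open.
Joint ranges: [-2.85, 2.85], [-0.5, 2.14], [-1.23, 1.37], [0.21, 2.46], [-1.02, 4.16], [0.16, 2.05], [-2.73, 2.73]. Speed limits (rad/s): [1.89, 1.89, 2.39, 2.39, 3.01, 3.01, 3.01].

## Interface

Orientations are given as a unit quaternion [x, y, z, w].
In Python, from station import arm gives the robot as it stands.
- The arm moves only by the tool move_arm, never from a script. Its argument "series" is a list of rows, each a list of 3 entries, a list of its own where there are three numbers: the shift along the tool's x, y, z normalised to -1 to 1, where 1 is 400 mm, then the turn, a rotation vector about the tool's x, y, z normalised to -1 to 1, where 1 is 0.5 rad, then the opening, from 0 (shut) to 1 (fully open). In form: [[[tx, ty, tz], [ax, ay, az], jaw], ...]. A call has 1 to 12 rows; each row shifts and turns the commanded pose from where the row before left it, along the tool's axes as they then stand; what a row does not reach is not made up. A row lasts 1/8 s, in which the tool goes at most 62.5 mm and 10.7 degrees, less where a joint would pass 70% of its speed; a pose out of reach is approached as far as the arm can. A call with a number of a shift or a turn outside -1 to 1 is refused whole. A call with a gripper value outside its range is refused whole. The fingers move at their own pace and stop on an object; "grip_force" is the grip in N (left out, the last holds). Time passes only in rows, so rows that do not move let the fingers close. It gives the time, the measured TCP pose, the force, the opening and the grip force at its end, in the units of the state.
- arm.read_state(): the state, without advancing time (a new reading comes with each control period).
- arm.grab_frame(name): name is "side" or "top"; returns a dict with "pixels" (400x640x3 uint8, red, green, blue), "range_z" (400x640 float32, m along the optical axis (not along the pixel's ray), 0 where there is no reading), "intrinsics" (3x3 intrinsics, pixels), "k1" (the pictures are not rectified: a ray, as slopes to the right and down, at radius r is drawn at 1 + k1 r^2 times it, then the intrinsics apply), "extrinsics" (4x4, takes a point from camera to world coordinates). Camera axes: x right, y down, z forward; pixel columns grow to the right and rows downward; lengths in m; the calibration is good to about 2 mm. A picture is of the moment at which its call begins.
- arm.hand_in(): hands the job in; it is judged then, once.
The state is a dict: "time": time; "joint_pos": joint angles; "joint_vel": joint speeds; "joint_efforts": joint torques, N m; "eef_pos": TCP position; "ee_rot": TCP orientation; "ft_force": force on the tool from outside, world axes, zero at the start; "moment": the same for the moment, N m; "width": finger opening in m; "grip_force": force on a finger pad.
Only numpy, scipy, OpenCV 4.12 (cv2) and the standard library are available. Lean on these libraries where they do the work, as an engineer would, in place of code of your own. Each camera call takes 0.05 s, during which the arm holds its last target. There are 200 camera calls.

## Working session

There is one attempt and no reset: what is moved stays moved. The work goes in short steps, Python scripts to look and compute and a tool call to move; the robot and the scene stay as the last step left them, time stands still between calls to the robot, and variables do not carry over. Pictures are saved under pics/ and viewed, at most 10 in all, crops included, and the job is handed in when it is done.

Besides the shell and the picture viewer there is one more tool, called after ">>>" in YAML: its name, and indented under it one key for each argument. move_arm: Moves the arm, as the interface text tells. Scaled input: -1 to 1 covers 400 mm each way for a shift and 0.5 rad each way for a turn. Its arguments: {"type":"object","properties":{"series":{"type":"array"},"grip_force":{"type":"number"}},"required":["series"]}

```bash
mkdir -p pics; ls
python3 - <<'E'
from station import arm
import cv2,numpy as np
s=arm.read_state(); print({k:np.round(v,3).tolist() for k,v in s.items()})
for n in("side","top"):
    f=arm.grab_frame(n); np.savez(f"{n}0.npz",**f); cv2.imwrite(f"pics/{n}0.png",f["pixels"][...,::-1])
    print(n,f["intrinsics"],f["k1"],np.round(f["extrinsics"],3))
E
```

```text
pics
{'time': 0.0, 'joint_pos': [-1.323, 0.427, 0.074, 1.607, -0.034, 1.111, -0.067], 'joint_vel': [0.0, 0.002, 0.002, 0.002, 0.0, 0.001, -0.0], 'joint_efforts': [-0.002, -94.985, 3.759, -46.351, 0.019, 0.01, 0.0], 'eef_pos': [0.261, 0.622, 0.242], 'ee_rot': [0.197, 0.98, -0.001, -0.0], 'ft_force': [-0.903, 0.212, -0.61], 'moment': [0.005, 0.059, 0.027], 'grip_force': 0.0, 'width': 0.085}
side [[432.08610744   0.         318.17354863]
 [  0.         432.08610744 208.19693105]
 [  0.           0.           1.        ]] -0.09158540903514768 [[ 0.999 -0.023  0.041  0.459]
 [-0.046 -0.66   0.75  -1.035]
 [ 0.01  -0.751 -0.66   1.084]
 [ 0.     0.     0.     1.   ]]
top [[412.81436626   0.         325.49149033]
 [  0.         412.81436626 198.53433189]
 [  0.           0.           1.        ]] -0.0024166198991225044 [[ 0.016 -0.983  0.185  0.3  ]
 [-1.    -0.014  0.013 -0.011]
 [-0.01  -0.185 -0.983  1.318]
 [ 0.     0.     0.     1.   ]]
```

View pics/side0.png

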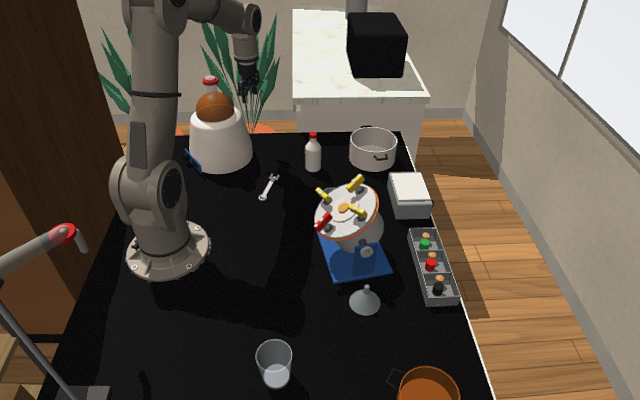

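View pics/top0.png

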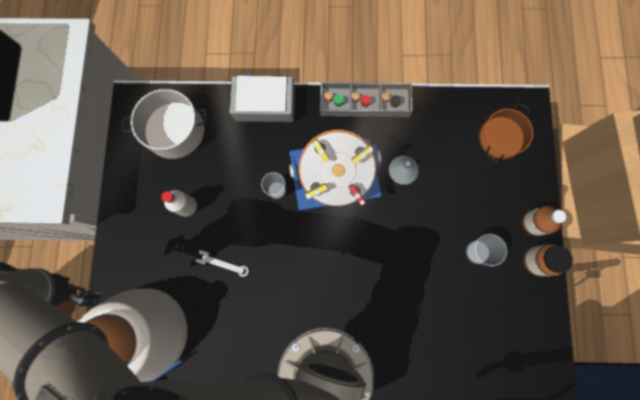

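The side view shows the kettle's tipped lid at about (346,210), with the red knob at (322,222) and yellow ones at (357,183), (322,195) and (357,212). The top view shows the lid at (340,168), with red at (358,195), across at (320,150), and the others at (363,155) and (316,190).

```bash
cat > cam.py <<'E'
import cv2,numpy as np
def cloud(f):
    K=f["intrinsics"];h,w=f["range_z"].shape
    uv=np.stack(np.meshgrid(np.arange(w),np.arange(h)),-1).reshape(-1,1,2).astype(float)
    r=cv2.undistortPoints(uv,K,np.array([float(f["k1"]),0,0,0])).reshape(h,w,2)
    z=f["range_z"]; E=f["extrinsics"]
    P=np.dstack([r*z[...,None],z])
    return P@E[:3,:3].T+E[:3,3]
def masks(f):
    hsv=cv2.cvtColor(f["pixels"],cv2.COLOR_RGB2HSV);H,S,V=[hsv[...,i].astype(int) for i in range(3)]
    return {"red":((H<6)|(H>172))&(S>140)&(V>60),"yel":(H>=22)&(H<35)&(S>120)&(V>80),
            "blue":(H>100)&(H<125)&(S>120)&(V>50),"white":(S<40)&(V>140)}
E
python3 - <<'E'
from cam import *
for n in("side","top"):
    f=dict(np.load(f"{n}0.npz")); P=cloud(f); M=masks(f)
    ok=(f["range_z"]>0)&(P[...,0]>.4)&(P[...,0]<.85)&(np.abs(P[...,1])<.3)
    print(n)
    for c in("red","yel","blue"):
        k,L,st,ce=cv2.connectedComponentsWithStats((M[c]&ok).astype(np.uint8))
        for i in range(1,k):
            if st[i,4]>8:
                p=P[L==i]; print(c,st[i].tolist(),np.round(np.median(p,0),3),np.round(p.min(0),3),np.round(p.max(0),3))
    w=M["white"]&ok&(P[...,2]>.12)&(P[...,2]<.27); p=P[w]
    for _ in range(6):
        c=np.median(p,0) if _==0 else p.mean(0); u,s,v=np.linalg.svd(p-p.mean(0),full_matrices=False); nn=v[2]*np.sign(v[2,2]); d=(p-p.mean(0))@nn
        p=p[np.abs(d)<max(.004,np.std(d)*1.5)]
    print("lid n",nn,"c",p.mean(0),len(p),"tilt",np.arccos(nn[2]),"az",np.arctan2(nn[1],nn[0]))
a=cv2.imread("pics/side0.png")[165:250,290:400];b=cv2.imread("pics/top0.png")[120:215,285:395]
cv2.imwrite("pics/z.png",np.hstack([cv2.resize(a,(390,330),interpolation=2),cv2.resize(b,(390,330),interpolation=2)]))
E
```

```text
side
red [313, 212, 19, 20, 134] [ 0.527 -0.088  0.194] [ 0.499 -0.107 -0.003] [0.551 0.102 0.214]
yel [347, 175, 18, 17, 133] [0.631 0.012 0.26 ] [ 0.605 -0.006  0.241] [0.66  0.03  0.279]
yel [316, 188, 14, 14, 69] [0.534 0.013 0.212] [ 0.511 -0.004  0.077] [0.555 0.191 0.223]
yel [348, 204, 19, 13, 83] [ 0.626 -0.105  0.25 ] [ 0.601 -0.123  0.237] [ 0.648 -0.067  0.262]
blue [316, 231, 77, 53, 1998] [ 0.621 -0.122  0.012] [ 0.513 -0.173 -0.007] [0.755 0.071 0.149]
lid n [-0.46869744 -0.08820688  0.87894383] c [ 0.60284518 -0.03794296  0.19572225] 1269 tilt 0.4971532044605295 az -2.955572639994096
top
red [350, 186, 7, 8, 31] [ 0.534 -0.071  0.208] [ 0.525 -0.08   0.204] [ 0.545 -0.063  0.214]
red [358, 198, 4, 4, 9] [ 0.511 -0.089  0.193] [ 0.506 -0.094  0.19 ] [ 0.514 -0.086  0.198]
yel [316, 144, 6, 6, 18] [0.635 0.023 0.272] [0.629 0.017 0.231] [0.654 0.03  0.278]
yel [363, 149, 5, 5, 14] [ 0.631 -0.101  0.255] [ 0.626 -0.106  0.249] [ 0.636 -0.095  0.259]
yel [322, 153, 6, 8, 31] [0.613 0.007 0.258] [0.605 0.001 0.253] [0.621 0.014 0.265]
yel [353, 154, 7, 8, 31] [ 0.612 -0.077  0.249] [ 0.605 -0.085  0.245] [ 0.625 -0.069  0.253]
yel [315, 185, 12, 7, 48] [0.537 0.014 0.218] [0.528 0.003 0.206] [0.545 0.033 0.223]
yel [307, 189, 7, 7, 22] [0.525 0.044 0.212] [0.517 0.038 0.202] [0.536 0.055 0.217]
blue [289, 149, 35, 62, 542] [0.565 0.092 0.012] [ 0.509  0.014 -0.011] [0.715 0.131 0.151]
blue [369, 184, 13, 14, 102] [ 0.566 -0.156  0.012] [ 0.552 -0.173 -0.   ] [ 0.596 -0.133  0.017]
lid n [-0.47111213 -0.08707691  0.87776476] c [ 0.59808992 -0.02649957  0.19477883] 2828 tilt 0.4996198385510343 az -2.958822691120067
```

View pics/z.png

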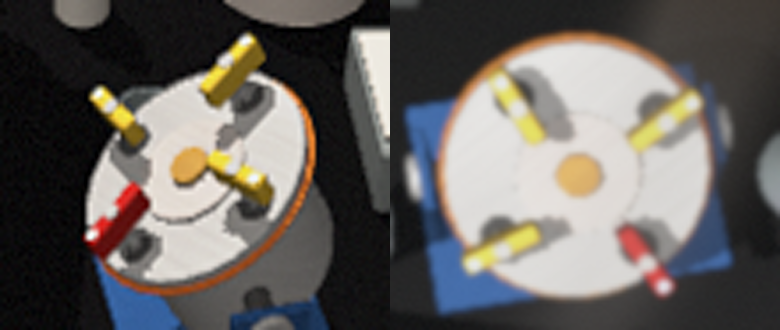

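The crop shows each bar with a white band at its middle and a white dot at one end. Next I'll take the points standing above the lid plane to get the bar rectangles.

```bash
cat >> cam.py <<'E'
n=np.array([-.4700,-.0877,.878]);n/=np.linalg.norm(n)
ex=np.cross([0,1,0],n);ex/=np.linalg.norm(ex);ey=np.cross(n,ex)
R=np.stack([ex,ey,n],1)   # lid axes -> world
E
python3 - <<'E'
from cam import *
C0=np.array([.60,-.03,.195])
for nm in("side","top"):
    f=dict(np.load(f"{nm}0.npz")); P=cloud(f); Q=(P-C0)@R; M=masks(f)
    rad=np.hypot(Q[...,0],Q[...,1]); 
    lid=M["white"]&(rad<.105)&(np.abs(Q[...,2])<.012); h0=np.median(Q[lid][:,2]); Q[...,2]-=h0
    # rim outline centre
    disc=(rad<.13)&(np.abs(Q[...,2])<.005)
    (cx,cy),r=cv2.minEnclosingCircle(Q[disc][:,:2].astype(np.float32)); print(nm,"h0",h0,"disc",cx,cy,r)
    bar=(Q[...,2]>.03)&(Q[...,2]<.06)&(rad<.14)&(f["range_z"]>0)&(M["red"]|M["yel"]|M["white"])
    k,L,st,ce=cv2.connectedComponentsWithStats(bar.astype(np.uint8))
    for i in range(1,k):
        if st[i,4]<15: continue
        q=Q[L==i]; t=q[q[:,2]>.041]; 
        rect=cv2.minAreaRect((t[:,:2]*1000).astype(np.float32))
        print("comp",st[i].tolist(),"red%.2f"%M["red"][L==i].mean(),"top h",np.round(np.percentile(q[:,2],[10,50,90]),4),"rect",np.round(rect[0],1),np.round(rect[1],1),round(rect[2],1), "mean",np.round(t.mean(0)*1000,1))
        d=np.linalg.eigh(np.cov(t[:,:2].T))[1][:,1]; s=(t[:,:2]-t[:,:2].mean(0))@d*1000
        V=(f["pixels"][L==i].min(-1)[q[:,2]>.041]) # whiteness along the bar
        print("  ang",np.degrees(np.arctan2(d[1],d[0])).round(1),"prof",[int(V[(s>=a)&(s<a+8)].mean()) if ((s>=a)&(s<a+8)).any() else -1 for a in range(-40,40,8)])
E
```

```text
side h0 7.488982915329417e-05 disc -0.004308567848056555 -0.00011547780741238967 0.1067977324128151
comp [347, 174, 17, 18, 131] red0.00 top h [0.0335 0.0428 0.0484] rect [57.  49.4] [59.8 16.1] 31.4 mean [57.  48.5 45.8]
  ang -148.3 prof [-1, 121, 49, 53, 129, 99, 57, 53, 48, -1]
comp [316, 188, 14, 14, 72] red0.00 top h [0.0371 0.0445 0.0482] rect [-55.2  60.6] [14.4 65. ] 27.9 mean [-54.1  57.7  45.6]
  ang 118.4 prof [-1, 50, 48, 62, 67, 135, 219, 78, 112, 113]
comp [348, 204, 19, 13, 99] red0.00 top h [0.0341 0.0451 0.048 ] rect [ 44.3 -60.3] [15.  64.5] 40.0 mean [ 46.2 -63.7  45.8]
  ang 128.2 prof [-1, 48, 156, 91, 51, 160, 96, 54, 63, 70]
comp [314, 212, 18, 19, 130] red0.91 top h [0.0322 0.0426 0.0474] rect [-67.1 -52.5] [60.7 16.9] 35.4 mean [-65.3 -52.1  45.4]
  ang -142.8 prof [-1, 29, 29, 32, 136, 98, 28, 50, 69, 9]
top h0 0.0006061094536783081 disc -0.0049875457771122456 0.0022621434181928635 0.10581890493631363
comp [316, 144, 6, 6, 17] red0.00 top h [0.0432 0.0458 0.0487] rect [67.2 58.5] [10.1 13.1] 41.5 mean [67.8 58.  45.8]
  ang 121.0 prof [-1, -1, -1, -1, 89, 1
[... 966 characters left out ...]
0 top h [0.0425 0.0454 0.0482] rect [-51.  -36.4] [19.8 11.6] 42.8 mean [-51.4 -37.4  45.7]
  ang -143.0 prof [-1, -1, -1, 79, 80, 80, 85, -1, -1, -1]
comp [307, 189, 7, 7, 21] red0.00 top h [0.0393 0.0431 0.0479] rect [-56.9  79.3] [15.4 13.8] 70.1 mean [-58.9  78.4  44.9]
  ang 98.9 prof [-1, -1, -1, -1, 102, 99, 97, -1, -1, -1]
comp [315, 190, 4, 5, 16] red0.00 top h [0.0461 0.0475 0.0489] rect [-56.4  63.1] [10.8  8.4] 0.4 mean [-56.5  63.1  47.6]
  ang -178.8 prof [-1, -1, -1, -1, 203, 200, -1, -1, -1, -1]
comp [355, 194, 6, 4, 18] red0.00 top h [0.044  0.0468 0.0488] rect [-68.7 -48.7] [10.6 10.8] 80.2 mean [-67.9 -48.5  46.9]
  ang 122.0 prof [-1, -1, -1, -1, 186, 195, -1, -1, -1, -1]
```

```bash
cat >> cam.py <<'E'
C0=np.array([.60,-.03,.195])
PH={"red":219.3,"second":309.3,"across":39.3,"fourth":129.3}
CEN=np.array([-5.5,.6])
def knob(k): a=np.radians(PH[k]); return CEN+80*np.array([np.cos(a),np.sin(a)])
def onplane(f,h):   # rays onto plane h above lid -> lid coords (mm)
    K=f["intrinsics"];H,W=f["pixels"].shape[:2]
    uv=np.stack(np.meshgrid(np.arange(W),np.arange(H)),-1).reshape(-1,1,2).astype(float)
    r=cv2.undistortPoints(uv,K,np.array([float(f["k1"]),0,0,0])).reshape(H,W,2)
    d=np.dstack([r,np.ones((H,W))])@f["extrinsics"][:3,:3].T; o=f["extrinsics"][:3,3]
    t=((C0-o)@n+h)/(d@n)
    return ((o+d*t[...,None]-C0)@R)[...,:2]*1000
def barangles(f,tag):
    P=cloud(f);Q=(P-C0)@R*1000;M=masks(f);G=onplane(f,.047)
    px=f["pixels"].astype(int); hsv=cv2.cvtColor(f["pixels"],cv2.COLOR_RGB2HSV)
    col=((hsv[...,0]<8)|(hsv[...,0]>170)|((hsv[...,0]>20)&(hsv[...,0]<36)))&(hsv[...,1]>70)&(hsv[...,2]>90)
    for k in PH:
        c=knob(k); s=(np.hypot(*(G-c).transpose(2,0,1))<40)&(Q[...,2]>42)&(Q[...,2]<56)&(col|M["white"])
        g=G[s]; vx,vy,x0,y0=cv2.fitLine(g.astype(np.float32),cv2.DIST_HUBER,0,.01,.01).ravel()
        rect=cv2.minAreaRect(g.astype(np.float32)); (w,h)=rect[1]
        a=np.degrees(np.arctan2(vy,vx))%180; ar=(rect[2]+(90 if h>w else 0))%180
        print(tag,k,"n",len(g),"fitline %.1f rect %.1f"%(a,ar),"off",np.round(np.array(rect[0])-c,1),"dim",np.round(rect[1]))
E
python3 - <<'E'
from cam import *
for nm in("side","top"): barangles(dict(np.load(f"{nm}0.npz")),nm)
E
```

```text
side red n 79 fitline 38.5 rect 35.4 off [ 2.5 -2.6] dim [62. 23.]
side second n 77 fitline 127.8 rect 128.0 off [ 1.2 -2.2] dim [17. 64.]
side across n 80 fitline 29.4 rect 32.2 off [ 1.6 -3.2] dim [62. 22.]
side fourth n 54 fitline 118.0 rect 118.3 off [ 1.3 -3.5] dim [14. 65.]
top red n 108 fitline 36.3 rect 35.4 off [2.1 2.9] dim [63. 15.]
top second n 119 fitline 130.0 rect 129.5 off [1.1 2.1] dim [17. 61.]
top across n 115 fitline 30.4 rect 31.0 off [1.2 2. ] dim [63. 15.]
top fourth n 113 fitline 117.1 rect 117.0 off [0.9 1.5] dim [15. 62.]
```

>>> move_arm:
  series:
    - [[0, 0, -0.15], [0, 0, 0], 0.5]
    - [[0, 0, -0.15], [0, 0, 0], 0.5]
    - [[0, 0, -0.1], [0, 0, 0], 0.5]
  grip_force: 120

```text
time: 0.48
eef_pos: [0.261, 0.6226, 0.4051]
ee_rot: [0.197, 0.98, 0.001, 0.0]
ft_force: [0.0, 0.6, -0.8]
width: 0.0426
grip_force: 0.0
```

>>> move_arm:
  series:
    - [[-0.11, -0.105, 0], [0, 0, 0], 0.5]
    - [[-0.11, -0.105, 0], [0, 0, 0], 0.5]
    - [[-0.11, -0.105, 0], [0, 0, 0], 0.5]
    - [[-0.11, -0.105, 0], [0, 0, 0], 0.5]
    - [[-0.11, -0.105, 0], [0, 0, 0], 0.5]
    - [[-0.11, -0.105, 0], [0, 0, 0], 0.5]
    - [[-0.11, -0.105, 0], [0, 0, 0], 0.5]
    - [[-0.11, -0.105, 0], [0, 0, 0], 0.5]
    - [[-0.11, -0.105, 0], [0, 0, 0], 0.5]
    - [[-0.11, -0.105, 0], [0, 0, 0], 0.5]
    - [[-0.11, -0.105, 0], [0, 0, 0], 0.5]
    - [[-0.11, -0.105, 0], [0, 0, 0], 0.5]

```text
time: 1.98
eef_pos: [0.5534, -0.0482, 0.4024]
ee_rot: [0.197, 0.98, 0.0, 0.0]
ft_force: [1.7, 0.3, -0.1]
width: 0.0424
grip_force: 0.0
```

```bash
sed -i 's/^CEN=.*/CEN=np.array([-4.3,.4])/' cam.py
cat > rel.py <<'E'
import sys
from cam import *
from station import arm
from scipy.spatial.transform import Rotation as Ro
def rep(k,ang,h):
    s=arm.read_state(); T=Ro.from_quat(s["ee_rot"])
    a=np.radians(ang); x=R@[np.cos(a),np.sin(a),0]; z=-n; G=Ro.from_matrix(np.stack([x,np.cross(z,x),z],1))
    p=C0+R@np.append(knob(k)/1000,h/1000)
    M=T.as_matrix(); la=R.T@M[:,0]
    L=R.T@(s["eef_pos"]-C0)*1000
    print("t %.2f"%s["time"],"lid pos off",np.round(L-np.append(knob(k),0),1),"xang %.1f"%np.degrees(np.arctan2(la[1],la[0])),"tilt err %.2f"%np.degrees(np.arccos(min(1,-M[:,2]@n))),"j7 %.2f"%s["joint_pos"][6],"w %.4f"%s["width"])
    rv=(T.inv()*G).as_rotvec()
    print("J",np.round(s["joint_pos"],2),"Mz(tool) %.3f"%(M[:,2]@s["moment"]),"F",np.round(M.T@s["ft_force"],1))
    print(" first turn units",np.round(rv/.5,3),"|deg %.1f"%np.degrees(np.linalg.norm(rv)),"then shift units",np.round(G.inv().apply(p-s["eef_pos"])/.4,4), "| shift in present axes",np.round(T.inv().apply(p-s["eef_pos"])/.4,4))
if __name__=="__main__": rep(sys.argv[1],float(sys.argv[2]),float(sys.argv[3]))
E
python3 rel.py red 35.5 80;python3 rel.py red 215.5 80
```

```text
t 1.98 lid pos off [123.   50.2 205.7] xang 152.5 tilt err 28.55 j7 1.24 w 0.0424
J [-0.61  0.13  0.65  1.69 -0.08  1.35  1.24] Mz(tool) 0.016 F [-1.4  0.9  0.1]
 first turn units [-1.201  0.074  4.105] |deg 122.5 then shift units [-0.3231 -0.0765  0.3141] | shift in present axes [ 0.0715 -0.1356  0.4306]
t 1.98 lid pos off [123.   50.2 205.7] xang 152.5 tilt err 28.55 j7 1.24 w 0.0424
J [-0.61  0.13  0.65  1.69 -0.08  1.35  1.24] Mz(tool) 0.016 F [-1.4  0.9  0.1]
 first turn units [-0.064 -1.04  -2.031] |deg 65.4 then shift units [0.3231 0.0765 0.3141] | shift in present axes [ 0.0715 -0.1356  0.4306]
```

>>> move_arm:
  series:
    - [[0, 0, 0], [-0.0091, -0.1486, -0.29], 0.5]
    - [[0, 0, 0], [-0.0091, -0.1486, -0.29], 0.5]
    - [[0, 0, 0], [-0.0091, -0.1486, -0.29], 0.5]
    - [[0, 0, 0], [-0.0091, -0.1486, -0.29], 0.5]
    - [[0, 0, 0], [-0.0091, -0.1486, -0.29], 0.5]
    - [[0, 0, 0], [-0.0091, -0.1486, -0.29], 0.5]
    - [[0, 0, 0], [-0.0091, -0.1486, -0.29], 0.5]
    - [[0.08, 0.019, 0.0785], [0, 0, 0], 0.5]
    - [[0.08, 0.019, 0.0785], [0, 0, 0], 0.5]
    - [[0.08, 0.019, 0.0785], [0, 0, 0], 0.5]
    - [[0.08, 0.019, 0.0785], [0, 0, 0], 0.5]
    - [[0, 0, 0], [0, 0, 0], 0.5]

```text
time: 3.48
eef_pos: [0.5044, -0.0851, 0.2282]
ee_rot: [-0.305, 0.921, -0.033, 0.242]
ft_force: [1.5, 0.4, 0.3]
width: 0.0429
grip_force: 0.0
```

```bash
python3 rel.py red 215.5 30
python3 - <<'E'
from station import arm
from cam import *
a=[]
for nm,(r0,r1,c0,c1) in(("side",(130,260,260,420)),("top",(100,230,270,430))):
    f=arm.grab_frame(nm); np.savez(nm+"1.npz",**f); a.append(cv2.resize(f["pixels"][r0:r1,c0:c1,::-1],None,fx=2.5,fy=2.5,interpolation=2))
cv2.imwrite("pics/z1.png",np.hstack(a))
E
```

```text
t 3.48 lid pos off [-2.4  1.9 78.9] xang -144.6 tilt err 0.29 j7 2.41 w 0.0429
J [-0.85 -0.13  0.96  2.34 -0.09  0.41  2.41] Mz(tool) 0.037 F [-1.5 -0.6  0.5]
 first turn units [ 0.003 -0.01  -0.004] |deg 0.3 then shift units [-0.0022 -0.0074  0.1223] | shift in present axes [-0.0028 -0.0076  0.1223]
```

View pics/z1.png

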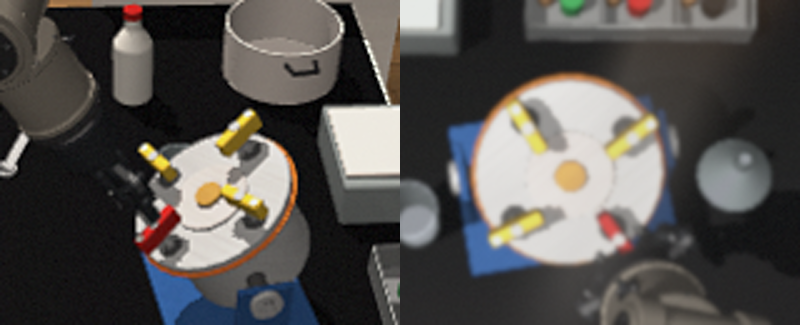

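The side and top crops both show the gripper hovering over the red knob, lined up across its bar. Going down and gripping now.

>>> move_arm:
  series:
    - [[-0.0028, -0.0076, 0.02], [0, 0, 0], 0.5]
    - [[0, 0, 0.05], [0, 0, 0], 0.5]
    - [[0, 0, 0.052], [0, 0, 0], 0.5]
    - [[0, 0, 0], [0, 0, 0], 0.5]

```text
time: 4.08
eef_pos: [0.5199, -0.0741, 0.2043]
ee_rot: [-0.307, 0.919, -0.031, 0.243]
ft_force: [-0.3, -1.1, 0.2]
width: 0.0425
grip_force: 0.0
```

```bash
python3 rel.py red 215.5 30
```

```text
t 4.08 lid pos off [ 0.  10.4 49.7] xang -144.4 tilt err 0.32 j7 2.73 w 0.0425
J [-1.22 -0.03  1.37  2.35 -0.41  0.36  2.73] Mz(tool) -0.009 F [ 0.8 -0.8 -0.4]
 first turn units [ 0.011 -0.001  0.004] |deg 0.3 then shift units [ 0.0151 -0.0211  0.0491] | shift in present axes [ 0.0151 -0.0213  0.049 ]
```

>>> move_arm:
  series:
    - [[0, 0, 0], [0, 0, 0], 0]
    - [[0, 0, 0], [0, 0, 0], 0]
    - [[0, 0, 0], [0, 0, 0], 0]
    - [[0, 0, 0], [0, 0, 0], 0]

```text
time: 4.58
eef_pos: [0.5204, -0.0809, 0.2053]
ee_rot: [-0.303, 0.921, -0.034, 0.245]
ft_force: [-4.0, -5.3, 19.9]
width: 0.0115
grip_force: 118.0
```

```bash
python3 rel.py red 215.5 30
```

```text
t 4.58 lid pos off [ 0.9  3.7 51. ] xang -144.8 tilt err 0.10 j7 2.73 w 0.0115
J [-1.21 -0.03  1.37  2.35 -0.41  0.36  2.73] Mz(tool) -0.021 F [ -2.8  -6.4 -19.8]
 first turn units [-0.003 -0.    -0.011] |deg 0.3 then shift units [ 0.0072 -0.0062  0.0524] | shift in present axes [ 0.0071 -0.0061  0.0525]
```

The arm ran into the J3 and J7 range limits on the way down. I'll let go, back off and take the other half-turn wrist orientation.

>>> move_arm:
  series:
    - [[0, 0, 0], [0, 0, 0], 0.5]
    - [[0, 0, 0], [0, 0, 0], 0.5]
    - [[0, 0, -0.08], [0, 0, 0], 0.5]
    - [[0, 0, -0.1], [0, 0, 0], 0.5]
    - [[0, 0, 0], [0, 0, 0.36], 0.5]
    - [[0, 0, 0], [0, 0, 0.36], 0.5]
    - [[0, 0, 0], [0, 0, 0.36], 0.5]
    - [[0, 0, 0], [0, 0, 0.36], 0.5]
    - [[0, 0, 0], [0, 0, 0.36], 0.5]
    - [[0, 0, 0], [0, 0, 0.36], 0.5]
    - [[0, 0, 0], [0, 0, 0.36], 0.5]
    - [[0, 0, 0], [0, 0, 0.36], 0.5]

```text
time: 6.08
eef_pos: [0.4986, -0.0766, 0.2303]
ee_rot: [0.38, 0.894, 0.144, 0.189]
ft_force: [0.3, 0.3, 0.2]
width: 0.0424
grip_force: 0.0
```

```bash
python3 rel.py red 35.5 80
```

```text
t 6.08 lid pos off [-6.5 10.8 82.7] xang 132.2 tilt err 2.01 j7 1.12 w 0.0424
J [-0.58 -0.09  0.7   2.32 -0.27  0.45  1.12] Mz(tool) -0.053 F [-0.1  0.5  0. ]
 first turn units [-0.06  -0.052  3.377] |deg 96.8 then shift units [-0.0024  0.0315  0.0069] | shift in present axes [-0.0312 -0.0061  0.0058]
```

>>> move_arm:
  series:
    - [[0, 0, 0], [-0.006, -0.0052, 0.338], 0.5]
    - [[0, 0, 0], [-0.006, -0.0052, 0.338], 0.5]
    - [[0, 0, 0], [-0.006, -0.0052, 0.338], 0.5]
    - [[0, 0, 0], [-0.006, -0.0052, 0.338], 0.5]
    - [[0, 0, 0], [-0.006, -0.0052, 0.338], 0.5]
    - [[0, 0, 0], [-0.006, -0.0052, 0.338], 0.5]
    - [[0, 0, 0], [-0.006, -0.0052, 0.338], 0.5]
    - [[0, 0, 0], [-0.006, -0.0052, 0.338], 0.5]
    - [[0, 0, 0], [-0.006, -0.0052, 0.338], 0.5]
    - [[0, 0, 0], [-0.006, -0.0052, 0.338], 0.5]
    - [[-0.0024, 0.0315, 0.005], [0, 0, 0], 0.5]
    - [[0, 0, 0], [0, 0, 0], 0.5]

```text
time: 7.58
eef_pos: [0.5061, -0.0875, 0.2308]
ee_rot: [0.919, 0.307, 0.244, 0.034]
ft_force: [0.1, -0.1, -0.3]
width: 0.0428
grip_force: 0.0
```

```bash
python3 rel.py red 35.5 30
python3 - <<'E'
from station import arm
from cam import *
for nm in("side","top"):
    f=arm.grab_frame(nm); np.savez(nm+"2.npz",**f); barangles(f,nm)
    a=f["pixels"]; cv2.imwrite(f"pics/{nm}2.png",a[...,::-1])
E
```

```text
t 7.58 lid pos off [ 0.4 -0.4 80.7] xang 35.7 tilt err 0.04 j7 -0.51 w 0.0428
J [-0.34 -0.05  0.47  2.32 -0.33  0.42 -0.51] Mz(tool) -0.038 F [-0.2  0.1  0.3]
 first turn units [0.001 0.    0.008] |deg 0.2 then shift units [-1.000e-04 -1.300e-03  1.267e-01] | shift in present axes [-1.000e-04 -1.400e-03  1.267e-01]
side red n 64 fitline 35.8 rect 39.7 off [ 1.6 -3.8] dim [61. 21.]
side second n 78 fitline 126.5 rect 128.0 off [ 0.8 -3. ] dim [17. 66.]
side across n 81 fitline 31.8 rect 32.2 off [-0.5 -1.7] dim [62. 19.]
side fourth n 58 fitline 118.2 rect 119.2 off [ 0.9 -4.6] dim [15. 68.]
top red n 91 fitline 36.7 rect 36.1 off [4.3 5.5] dim [53. 15.]
top second n 113 fitline 130.3 rect 127.7 off [-0.2  2.4] dim [17. 61.]
top across n 115 fitline 32.5 rect 32.3 off [0.3 2.1] dim [63. 16.]
top fourth n 119 fitline 118.8 rect 117.0 off [0.6 1.4] dim [16. 63.]
```

>>> move_arm:
  series:
    - [[0, -0.0013, 0.042], [0, 0, 0], 0.5]
    - [[0, 0, 0.042], [0, 0, 0], 0.5]
    - [[0, 0, 0.042], [0, 0, 0], 0.5]
    - [[0, 0, 0], [0, 0, 0], 0.5]

```text
time: 8.18
eef_pos: [0.5289, -0.0814, 0.1854]
ee_rot: [0.919, 0.308, 0.243, 0.034]
ft_force: [0.1, 1.0, 0.4]
width: 0.043
grip_force: 0.0
```

```bash
python3 rel.py red 35.5 30
```

```text
t 8.18 lid pos off [-1.1  1.2 29.5] xang 35.8 tilt err 0.12 j7 -0.22 w 0.0430
J [-0.34  0.08  0.49  2.33 -0.64  0.33 -0.22] Mz(tool) 0.021 F [ 0.8 -0.6 -0.3]
 first turn units [-0.003  0.003  0.01 ] |deg 0.3 then shift units [ 0.0004  0.004  -0.0012] | shift in present axes [ 0.0003  0.004  -0.0012]
```

>>> move_arm:
  series:
    - [[0, 0.003, 0], [0, 0, 0], 0]
    - [[0, 0, 0], [0, 0, 0], 0]
    - [[0, 0, 0], [0, 0, 0], 0]
    - [[0, 0, 0], [0, 0, 0], 0]

```text
time: 8.68
eef_pos: [0.5288, -0.0816, 0.1871]
ee_rot: [0.919, 0.308, 0.244, 0.032]
ft_force: [-19.4, 7.3, 18.2]
width: 0.0138
grip_force: 117.0
```

```bash
python3 rel.py red 35.5 30
```

```text
t 8.68 lid pos off [-0.3  1.2 31.1] xang 35.8 tilt err 0.20 j7 -0.22 w 0.0138
J [-0.34  0.08  0.49  2.32 -0.64  0.33 -0.22] Mz(tool) -0.026 F [ -1.3 -12.8 -24.4]
 first turn units [-0.007 -0.003  0.01 ] |deg 0.4 then shift units [-0.0013  0.0029  0.0027] | shift in present axes [-0.0013  0.0029  0.0027]
```

>>> move_arm:
  series:
    - [[0, -0.002, -0.003], [0, 0, 0.29], 0]
    - [[0, 0, 0], [0, 0, 0.29], 0]
    - [[0, 0, 0], [0, 0, 0.29], 0]
    - [[0, 0, 0], [0, 0, 0.29], 0]
    - [[0, 0, 0], [0, 0, 0.29], 0]
    - [[0, 0, 0], [0, 0, 0.29], 0]
    - [[0, 0, 0], [0, 0, 0], 0]

```text
time: 9.55
eef_pos: [0.5282, -0.0811, 0.1874]
ee_rot: [0.963, -0.108, 0.235, -0.073]
ft_force: [2.4, 5.8, -9.8]
width: 0.0137
grip_force: 120.3
```

```bash
python3 rel.py red 35.5 30
```

```text
t 9.55 lid pos off [-0.7  1.7 31.5] xang -14.1 tilt err 0.14 j7 -1.06 w 0.0137
J [-0.46  0.08  0.62  2.33 -0.66  0.34 -1.06] Mz(tool) -0.149 F [-3.6 -4.1 10.2]
 first turn units [-0.005  0.002 -1.733] |deg 49.7 then shift units [-0.0011  0.0045  0.0038] | shift in present axes [0.0027 0.0038 0.0038]
```

Friction torque reads −0.149 N m, as expected. Releasing and retreating to go to the knob across.

>>> move_arm:
  series:
    - [[0, 0, 0], [0, 0, 0], 0.5]
    - [[0, 0, 0], [0, 0, 0], 0.5]
    - [[0, 0, -0.06], [0, 0, 0], 0.5]
    - [[0, 0, -0.07], [0, 0, 0], 0.5]
    - [[0, 0, 0], [0, 0, -0.32], 0.5]
    - [[0, 0, 0], [0, 0, -0.32], 0.5]
    - [[0, 0, 0], [0, 0, -0.32], 0.5]
    - [[0, 0, 0], [0, 0, -0.32], 0.5]
    - [[0, 0, 0], [0, 0, -0.32], 0.5]

```text
time: 10.68
eef_pos: [0.5047, -0.0873, 0.2336]
ee_rot: [0.928, 0.277, 0.246, 0.026]
ft_force: [0.7, -0.1, 0.0]
width: 0.0426
grip_force: 0.0
```

```bash
python3 rel.py across 32 80
```

```text
t 10.68 lid pos off [-123.4 -101.2   83.7] xang 32.0 tilt err 0.07 j7 -0.70 w 0.0426
J [-0.66 -0.1   0.79  2.33 -0.19  0.42 -0.7 ] Mz(tool) -0.001 F [0.5 0.4 0.3]
 first turn units [ 0.001 -0.002  0.001] |deg 0.1 then shift units [ 0.3957 -0.0511  0.0093] | shift in present axes [ 0.3957 -0.051   0.0097]
```

>>> move_arm:
  series:
    - [[0.132, -0.017, 0.003], [0, 0, 0], 0.5]
    - [[0.132, -0.017, 0.003], [0, 0, 0], 0.5]
    - [[0.132, -0.017, 0.003], [0, 0, 0], 0.5]
    - [[0, 0, 0.03], [0, 0, 0], 0.5]
    - [[0, 0, 0], [0, 0, 0], 0.5]

```text
time: 11.3
eef_pos: [0.6169, 0.0146, 0.2853]
ee_rot: [0.929, 0.275, 0.245, 0.026]
ft_force: [-0.3, 0.1, 0.3]
width: 0.0427
grip_force: 0.0
```

```bash
python3 rel.py across 32 30
```

```text
t 11.30 lid pos off [-0.1 -0.4 67.5] xang 31.8 tilt err 0.05 j7 -0.95 w 0.0427
J [-0.7   0.06  0.63  2.09 -0.17  0.51 -0.95] Mz(tool) 0.032 F [-0.1 -0.2 -0.4]
 first turn units [ 0.     0.002 -0.008] |deg 0.2 then shift units [ 0.0006 -0.0007  0.0937] | shift in present axes [ 0.0007 -0.0007  0.0937]
```

Tracking is accurate, so I'll descend and grip in one call.

>>> move_arm:
  series:
    - [[0, 0, 0.045], [0, 0, 0], 0.5]
    - [[0, 0, 0.045], [0, 0, 0], 0.5]
    - [[0, 0, 0], [0, 0, 0], 0.5]
    - [[0, 0, 0], [0, 0, 0], 0]
    - [[0, 0, 0], [0, 0, 0], 0]
    - [[0, 0, -0.003], [0, 0, 0], 0]
    - [[0, 0, 0], [0, 0, 0], 0]

```text
time: 12.18
eef_pos: [0.6325, 0.0191, 0.2555]
ee_rot: [0.929, 0.276, 0.245, 0.025]
ft_force: [-2.2, 5.7, -3.3]
width: 0.0137
grip_force: 118.9
```

```bash
python3 rel.py across 32 30
```

```text
t 12.18 lid pos off [-0.4  1.2 33.5] xang 31.8 tilt err 0.13 j7 -0.83 w 0.0137
J [-0.66  0.14  0.61  2.09 -0.3   0.46 -0.83] Mz(tool) -0.031 F [-0.1 -6.6  2.4]
 first turn units [-0.004 -0.001 -0.007] |deg 0.2 then shift units [-0.0006  0.0031  0.0088] | shift in present axes [-0.0006  0.0031  0.0088]
```

>>> move_arm:
  series:
    - [[0, 0, 0], [0, 0, 0.29], 0]
    - [[0, 0, 0], [0, 0, 0.29], 0]
    - [[0, 0, 0], [0, 0, 0.29], 0]
    - [[0, 0, 0], [0, 0, 0.29], 0]
    - [[0, 0, 0], [0, 0, 0.29], 0]
    - [[0, 0, 0], [0, 0, 0.29], 0]
    - [[0, 0, 0], [0, 0, 0], 0]

```text
time: 13.05
eef_pos: [0.6323, 0.0196, 0.2553]
ee_rot: [0.959, -0.142, 0.232, -0.082]
ft_force: [-7.6, 7.7, 0.1]
width: 0.0139
grip_force: 120.0
```

```bash
python3 rel.py second 128.5 85
```

```text
t 13.05 lid pos off [ 10.6 114.2  33.4] xang -18.2 tilt err 0.19 j7 -1.62 w 0.0139
J [-0.82  0.16  0.79  2.1  -0.39  0.47 -1.62] Mz(tool) -0.178 F [-8.8 -5.6 -3. ]
 first turn units [-8.000e-03 -4.000e-03 -5.119e+00] |deg 146.7 then shift units [-0.2071 -0.1984 -0.1289] | shift in present axes [ 0.0636  0.2793 -0.1297]
```

>>> move_arm:
  series:
    - [[0, 0, 0], [0, 0, 0], 0.5]
    - [[0, 0, 0], [0, 0, 0], 0.5]
    - [[0, 0, -0.065], [0, 0, 0], 0.5]
    - [[0, 0, -0.065], [0, 0, 0], 0.5]
    - [[0, 0, 0], [0, 0, -0.3656], 0.5]
    - [[0, 0, 0], [0, 0, -0.3656], 0.5]
    - [[0, 0, 0], [0, 0, -0.3656], 0.5]
    - [[0, 0, 0], [0, 0, -0.3656], 0.5]
    - [[0, 0, 0], [0, 0, -0.3656], 0.5]
    - [[0, 0, 0], [0, 0, -0.3656], 0.5]
    - [[0, 0, 0], [0, 0, -0.3656], 0.5]
    - [[0, 0, 0], [0, 0, -0.3656], 0.5]

```text
time: 14.55
eef_pos: [0.609, 0.0127, 0.3013]
ee_rot: [0.807, 0.537, 0.227, 0.097]
ft_force: [0.3, 0.2, -0.1]
width: 0.0426
grip_force: 0.0
```

>>> move_arm:
  series:
    - [[0, 0, 0], [0, 0, -0.3656], 0.5]
    - [[0, 0, 0], [0, 0, -0.3656], 0.5]
    - [[0, 0, 0], [0, 0, -0.3656], 0.5]
    - [[0, 0, 0], [0, 0, -0.3656], 0.5]
    - [[0, 0, 0], [0, 0, -0.3656], 0.5]
    - [[0, 0, 0], [0, 0, -0.3656], 0.5]
    - [[-0.104, -0.099, 0], [0, 0, 0], 0.5]
    - [[-0.104, -0.099, 0], [0, 0, 0], 0.5]
    - [[0, 0, 0], [0, 0, 0], 0.5]

```text
time: 15.68
eef_pos: [0.6043, -0.1043, 0.2877]
ee_rot: [0.414, 0.876, 0.143, 0.201]
ft_force: [1.5, 0.2, 0.2]
width: 0.0427
grip_force: 0.0
```

```bash
python3 rel.py second 128.5 30
python3 - <<'E'
from station import arm
from cam import *
for nm in("side","top"):
    f=arm.grab_frame(nm); np.savez(nm+"3.npz",**f); barangles(f,nm)
E
```

```text
t 15.68 lid pos off [ 1.1 -5.5 85.9] xang 128.3 tilt err 0.22 j7 1.21 w 0.0427
J [-0.71  0.08  0.93  2.08 -0.45  0.58  1.21] Mz(tool) -0.020 F [-0.8  1.2  0.5]
 first turn units [-0.003  0.007 -0.008] |deg 0.3 then shift units [0.0124 0.0063 0.1398] | shift in present axes [0.013  0.0065 0.1397]
side red n 74 fitline 170.6 rect 167.5 off [ 1.4 -3. ] dim [19. 61.]
side second n 70 fitline 125.8 rect 125.5 off [ 0.5 -2.1] dim [16. 64.]
side across n 18 fitline 156.1 rect 172.9 off [ 9.4 -6.8] dim [17. 40.]
side fourth n 33 fitline 115.2 rect 119.2 off [-5.5  6.9] dim [15. 42.]
top red n 62 fitline 168.1 rect 165.9 off [1.4 6.4] dim [11. 63.]
top second n 43 fitline 133.5 rect 135.3 off [0.4 3.7] dim [16. 58.]
top across n 123 fitline 168.0 rect 167.3 off [-0.2  1.7] dim [16. 63.]
top fourth n 116 fitline 117.0 rect 117.0 off [0.6 1.4] dim [17. 63.]
```

>>> move_arm:
  series:
    - [[0.013, 0.0065, 0.02], [0, 0, 0], 0.5]
    - [[0, 0, 0.04], [0, 0, 0], 0.5]
    - [[0, 0, 0.04], [0, 0, 0], 0.5]
    - [[0, 0, 0.036], [0, 0, 0], 0.5]
    - [[0, 0, 0], [0, 0, 0], 0.5]

```text
time: 16.4
eef_pos: [0.629, -0.0868, 0.2382]
ee_rot: [0.41, 0.878, 0.144, 0.199]
ft_force: [0.1, -0.0, 0.5]
width: 0.0428
grip_force: 0.0
```

```bash
python3 rel.py second 128.5 32
```

```text
t 16.40 lid pos off [-0.4  7.  29.3] xang 128.6 tilt err 0.14 j7 1.41 w 0.0428
J [-0.61  0.22  0.82  2.09 -0.7   0.52  1.41] Mz(tool) 0.017 F [-0.2  0.2 -0.4]
 first turn units [-0.003 -0.004  0.004] |deg 0.2 then shift units [-0.0143 -0.0102 -0.0067] | shift in present axes [-0.0143 -0.0102 -0.0067]
```

>>> move_arm:
  series:
    - [[-0.0143, -0.0102, -0.006], [0, 0, 0], 0.5]
    - [[0, 0, 0], [0, 0, 0], 0.5]

```text
time: 16.65
eef_pos: [0.6287, -0.0963, 0.2422]
ee_rot: [0.411, 0.877, 0.144, 0.201]
ft_force: [-0.8, -0.1, -0.3]
width: 0.0429
grip_force: 0.0
```

```bash
python3 rel.py second 128.5 32
```

```text
t 16.65 lid pos off [ 1.2 -2.1 33.7] xang 128.5 tilt err 0.07 j7 1.43 w 0.0429
J [-0.59  0.22  0.83  2.09 -0.7   0.53  1.43] Mz(tool) 0.020 F [ 0.5 -0.7 -0.2]
 first turn units [ 0.002  0.001 -0.   ] |deg 0.1 then shift units [0.006  0.0008 0.0044] | shift in present axes [0.006  0.0008 0.0044]
```

>>> move_arm:
  series:
    - [[0.004, 0, 0.003], [0, 0, 0], 0]
    - [[0, 0, 0], [0, 0, 0], 0]
    - [[0, 0, 0], [0, 0, 0], 0]
    - [[0, 0, 0], [0, 0, 0], 0]

```text
time: 17.15
eef_pos: [0.6287, -0.0936, 0.2407]
ee_rot: [0.411, 0.878, 0.145, 0.201]
ft_force: [-5.0, 3.6, 11.3]
width: 0.0143
grip_force: 117.1
```

```bash
python3 rel.py second 128.5 32
```

```text
t 17.15 lid pos off [ 0.5  0.5 32.2] xang 128.6 tilt err 0.11 j7 1.43 w 0.0143
J [-0.59  0.22  0.82  2.09 -0.7   0.53  1.43] Mz(tool) 0.032 F [  3.1   3.7 -12. ]
 first turn units [ 0.004 -0.001  0.002] |deg 0.1 then shift units [-0.0003 -0.0017  0.0006] | shift in present axes [-0.0003 -0.0017  0.0006]
```

Good grip. I'll turn it 50°, release, retreat and read the next target.

>>> move_arm:
  series:
    - [[0, 0, -0.002], [0, 0, 0.29], 0]
    - [[0, 0, 0], [0, 0, 0.29], 0]
    - [[0, 0, 0], [0, 0, 0.29], 0]
    - [[0, 0, 0], [0, 0, 0.29], 0]
    - [[0, 0, 0], [0, 0, 0.29], 0]
    - [[0, 0, 0], [0, 0, 0.29], 0]
    - [[0, 0, 0], [0, 0, 0], 0]
    - [[0, 0, 0], [0, 0, 0], 0.5]
    - [[0, 0, 0], [0, 0, 0], 0.5]
    - [[0, 0, -0.065], [0, 0, 0], 0.5]
    - [[0, 0, -0.065], [0, 0, 0], 0.5]
    - [[0, 0, 0], [0, 0, 0], 0.5]

```text
time: 18.65
eef_pos: [0.6038, -0.0987, 0.2876]
ee_rot: [0.742, 0.623, 0.217, 0.121]
ft_force: [-0.1, 0.7, 0.1]
width: 0.0427
grip_force: 0.0
```

```bash
python3 rel.py fourth 117.5 85
python3 - <<'E'
from station import arm
from cam import *
for nm in("side","top"):
    f=arm.grab_frame(nm); np.savez(nm+"4.npz",**f); barangles(f,nm)
E
```

```text
t 18.65 lid pos off [ 102.  -123.8   85.6] xang 78.7 tilt err 0.19 j7 0.47 w 0.0427
J [-0.98  0.13  1.24  2.09 -0.58  0.61  0.47] Mz(tool) 0.024 F [ 0.7 -0.2 -0.1]
 first turn units [ 0.006 -0.004 -1.353] |deg 38.8 then shift units [ 0.3923 -0.0834  0.0014] | shift in present axes [ 0.2537 -0.3106  0.0014]
side red n 72 fitline 171.5 rect 170.4 off [ 1.5 -1.8] dim [17. 61.]
side second n 76 fitline 87.2 rect 81.0 off [ 1.2 -2.2] dim [63. 16.]
side across n 14 fitline 170.7 rect 164.8 off [12.3 -6.9] dim [15. 35.]
side fourth n 7 fitline 120.0 rect 118.9 off [ -0.7 -14.4] dim [ 2. 41.]
top red n 15 fitline 163.9 rect 170.7 off [16.5  4.7] dim [ 6. 30.]
top second n 72 fitline 80.4 rect 80.2 off [ 1.1 14.9] dim [36. 15.]
top across n 118 fitline 167.4 rect 166.5 off [0.2 2. ] dim [16. 62.]
top fourth n 115 fitline 119.2 rect 117.0 off [0.3 2. ] dim [16. 61.]
```

>>> move_arm:
  series:
    - [[0, 0, 0], [0.0015, -0.001, -0.338], 0.5]
    - [[0, 0, 0], [0.0015, -0.001, -0.338], 0.5]
    - [[0, 0, 0], [0.0015, -0.001, -0.338], 0.5]
    - [[0, 0, 0], [0.0015, -0.001, -0.338], 0.5]
    - [[0.131, -0.0278, 0], [0, 0, 0], 0.5]
    - [[0.131, -0.0278, 0], [0, 0, 0], 0.5]
    - [[0.131, -0.0278, 0], [0, 0, 0], 0.5]
    - [[0, 0, 0], [0, 0, 0], 0.5]
    - [[0, 0, 0], [0, 0, 0], 0.5]

```text
time: 19.88
eef_pos: [0.5288, -0.0065, 0.2551]
ee_rot: [0.498, 0.834, 0.155, 0.179]
ft_force: [0.2, 0.2, 0.6]
width: 0.0423
grip_force: 0.0
```

```bash
python3 rel.py fourth 117.5 31
```

```text
t 19.88 lid pos off [ 20.5 -31.3  84.2] xang 117.1 tilt err 1.18 j7 0.27 w 0.0423
J [-0.96 -0.14  0.83  2.28  0.15  0.48  0.27] Mz(tool) 0.028 F [-0.   0.5 -0.5]
 first turn units [-0.041 -0.003 -0.014] |deg 1.2 then shift units [ 0.0931 -0.0094  0.1329] | shift in present axes [ 0.0928 -0.0073  0.1332]
```

>>> move_arm:
  series:
    - [[0.031, -0.003, 0], [-0.02, 0, -0.007], 0.5]
    - [[0.031, -0.003, 0], [-0.02, 0, -0.007], 0.5]
    - [[0.031, -0.003, 0], [0, 0, 0], 0.5]
    - [[0, 0, 0], [0, 0, 0], 0.5]
    - [[0, 0, 0], [0, 0, 0], 0.5]

```text
time: 20.5
eef_pos: [0.51, 0.0245, 0.2482]
ee_rot: [0.494, 0.834, 0.163, 0.185]
ft_force: [-0.2, -0.6, 0.4]
width: 0.043
grip_force: 0.0
```

```bash
python3 rel.py fourth 117.5 31
```

```text
t 20.50 lid pos off [ 0.7 -0.2 84.3] xang 117.5 tilt err 0.08 j7 0.10 w 0.0430
J [-0.91 -0.16  0.69  2.33  0.26  0.45  0.1 ] Mz(tool) 0.006 F [-0.5 -0.2 -0.5]
 first turn units [-0.001 -0.003 -0.001] |deg 0.1 then shift units [ 0.0012 -0.0015  0.1332] | shift in present axes [ 0.0011 -0.0014  0.1332]
```

>>> move_arm:
  series:
    - [[0.001, -0.0014, 0.04], [0, 0, 0], 0.5]
    - [[0, 0, 0.04], [0, 0, 0], 0.5]
    - [[0, 0, 0.04], [0, 0, 0], 0.5]
    - [[0, 0, 0.012], [0, 0, 0], 0.5]
    - [[0, 0, 0], [0, 0, 0], 0.5]

```text
time: 21.12
eef_pos: [0.534, 0.0298, 0.2014]
ee_rot: [0.493, 0.834, 0.162, 0.185]
ft_force: [-0.6, 0.2, 0.3]
width: 0.0426
grip_force: 0.0
```

```bash
python3 rel.py fourth 117.5 31
```

```text
t 21.12 lid pos off [-0.2  0.5 31.4] xang 117.5 tilt err 0.06 j7 0.47 w 0.0426
J [-1.03  0.02  0.9   2.35 -0.12  0.29  0.47] Mz(tool) -0.026 F [ 0.4 -0.3 -0.5]
 first turn units [-0.001 -0.002  0.001] |deg 0.1 then shift units [-0.0013 -0.0001  0.001 ] | shift in present axes [-0.0013 -0.0001  0.001 ]
```

>>> move_arm:
  series:
    - [[0, 0, 0], [0, 0, 0], 0]
    - [[0, 0, 0], [0, 0, 0], 0]
    - [[0, 0, 0], [0, 0, 0], 0]
    - [[0, 0, -0.003], [0, 0, 0.29], 0]
    - [[0, 0, 0], [0, 0, 0.29], 0]
    - [[0, 0, 0], [0, 0, 0.29], 0]
    - [[0, 0, 0], [0, 0, 0.29], 0]
    - [[0, 0, 0], [0, 0, 0.29], 0]
    - [[0, 0, 0], [0, 0, 0.29], 0]
    - [[0, 0, 0], [0, 0, 0], 0]

```text
time: 22.38
eef_pos: [0.5329, 0.0303, 0.2024]
ee_rot: [0.799, 0.548, 0.226, 0.099]
ft_force: [17.7, 3.4, -26.8]
width: 0.0138
grip_force: 120.2
```

```bash
python3 rel.py fourth 117.5 31
```

```text
t 22.38 lid pos off [-0.7  1.1 32.8] xang 67.6 tilt err 0.13 j7 -0.42 w 0.0138
J [-1.06  0.01  0.92  2.35 -0.1   0.29 -0.42] Mz(tool) -0.158 F [ 1.6  2.5 32.1]
 first turn units [-1.000e-03 -4.000e-03 -1.743e+00] |deg 49.9 then shift units [-0.0033  0.0003  0.0045] | shift in present axes [-0.0019  0.0027  0.0045]
```

>>> move_arm:
  series:
    - [[0, 0, 0], [0, 0, 0], 0.5]
    - [[0, 0, 0], [0, 0, 0], 0.5]
    - [[0, 0, -0.065], [0, 0, 0], 0.5]
    - [[0, 0, -0.065], [0, 0, 0], 0.5]
    - [[0, 0, 0], [0, 0, -0.357], 0.5]
    - [[0, 0, 0], [0, 0, -0.357], 0.5]
    - [[0, 0, 0], [0, 0, -0.357], 0.5]
    - [[0, 0, 0], [0, 0, -0.357], 0.5]
    - [[0, 0, 0], [0, 0, -0.357], 0.5]
    - [[0, 0, 0], [0, 0, -0.357], 0.5]
    - [[0, 0, 0], [0, 0, -0.357], 0.5]
    - [[0, 0, 0], [0, 0, -0.357], 0.5]

```text
time: 23.88
eef_pos: [0.5105, 0.0275, 0.2426]
ee_rot: [0.241, 0.939, 0.107, 0.221]
ft_force: [-0.6, -0.3, 0.3]
width: 0.0428
grip_force: 0.0
```

>>> move_arm:
  series:
    - [[0, 0, 0], [0, 0, -0.357], 0.5]
    - [[0, 0, 0], [0, 0, -0.357], 0.5]
    - [[0, 0, 0], [0, 0, 0], 0.5]

```text
time: 24.25
eef_pos: [0.5105, 0.028, 0.2426]
ee_rot: [0.073, 0.967, 0.067, 0.236]
ft_force: [-0.4, 0.7, 0.5]
width: 0.0424
grip_force: 0.0
```

```bash
python3 rel.py red 170 85
python3 - <<'E'
from station import arm
from cam import *
for nm in("side","top"):
    f=arm.grab_frame(nm); np.savez(nm+"5.npz",**f); barangles(f,nm)
E
```

```text
t 24.25 lid pos off [  9.8 115.4  78.8] xang 169.9 tilt err 0.53 j7 0.54 w 0.0424
J [-1.44 -0.42  1.07  2.34  0.77  0.62  0.54] Mz(tool) 0.019 F [ 0.2  0.7 -0.6]
 first turn units [ 0.014 -0.012 -0.002] |deg 0.5 then shift units [-0.0261 -0.2884 -0.0154] | shift in present axes [-0.0263 -0.2882 -0.0176]
side red n 72 fitline 172.9 rect 171.7 off [ 1.2 -3. ] dim [20. 61.]
side second n 78 fitline 85.8 rect 81.0 off [ 1.1 -2.7] dim [64. 16.]
side across n 73 fitline 166.8 rect 165.8 off [-0.4 -3.3] dim [23. 62.]
side fourth n 52 fitline 71.2 rect 71.3 off [ 1.8 -2.5] dim [62. 17.]
top red n 89 fitline 167.9 rect 171.6 off [0.5 2.5] dim [16. 62.]
top second n 112 fitline 82.6 rect 83.4 off [-0.   3.1] dim [61. 16.]
top across n 125 fitline 168.2 rect 167.8 off [-0.2  1.8] dim [16. 63.]
top fourth n 89 fitline 73.4 rect 72.9 off [0.6 4.4] dim [58. 16.]
```

>>> move_arm:
  series:
    - [[-0.0065, -0.072, -0.004], [0.003, -0.003, 0], 0.5]
    - [[-0.0065, -0.072, -0.004], [0.003, -0.003, 0], 0.5]
    - [[-0.0065, -0.072, -0.004], [0.003, -0.003, 0], 0.5]
    - [[-0.0065, -0.072, -0.004], [0.003, -0.003, 0], 0.5]
    - [[0, 0, 0], [0, 0, 0], 0.5]
    - [[0, 0, 0], [0, 0, 0], 0.5]

```text
time: 25.1
eef_pos: [0.5038, -0.0875, 0.2344]
ee_rot: [0.075, 0.966, 0.063, 0.238]
ft_force: [0.3, 0.2, -0.4]
width: 0.0429
grip_force: 0.0
```

```bash
python3 rel.py red 170 31
```

```text
t 25.10 lid pos off [ 0.   0.  84.8] xang 169.9 tilt err 0.07 j7 0.89 w 0.0429
J [-1.25 -0.48  1.16  2.34  0.69  0.59  0.89] Mz(tool) 0.019 F [0.  0.2 0.5]
 first turn units [-0.002  0.001 -0.004] |deg 0.1 then shift units [ 0.000e+00 -1.000e-04  1.346e-01] | shift in present axes [1.000e-04 1.000e-04 1.346e-01]
```

>>> move_arm:
  series:
    - [[0, 0, 0.034], [0, 0, 0], 0.5]
    - [[0, 0, 0.034], [0, 0, 0], 0.5]
    - [[0, 0, 0.034], [0, 0, 0], 0.5]
    - [[0, 0, 0.032], [0, 0, 0], 0.5]
    - [[0, 0, 0], [0, 0, 0], 0.5]

```text
time: 25.72
eef_pos: [0.5236, -0.0798, 0.1931]
ee_rot: [0.073, 0.966, 0.063, 0.239]
ft_force: [0.3, 0.4, 0.6]
width: 0.0428
grip_force: 0.0
```

```bash
python3 rel.py red 170 31
```

```text
t 25.73 lid pos off [-2.   3.6 38.6] xang 170.1 tilt err 0.12 j7 0.73 w 0.0428
J [-1.47 -0.49  1.37  2.35  0.88  0.52  0.73] Mz(tool) -0.081 F [-0.4  0.5 -0.3]
 first turn units [-0.002  0.003  0.003] |deg 0.2 then shift units [-0.0066 -0.0081  0.019 ] | shift in present axes [-0.0065 -0.0081  0.019 ]
```

J3 is near its limit again here, so I'll switch to the other half-turn, which kept good joint room earlier.

>>> move_arm:
  series:
    - [[0, 0, -0.06], [0, 0, 0], 0.5]
    - [[0, 0, -0.06], [0, 0, 0], 0.5]
    - [[0, 0, 0], [0, 0, 0.3696], 0.5]
    - [[0, 0, 0], [0, 0, 0.3696], 0.5]
    - [[0, 0, 0], [0, 0, 0.3696], 0.5]
    - [[0, 0, 0], [0, 0, 0.3696], 0.5]
    - [[0, 0, 0], [0, 0, 0.3696], 0.5]
    - [[0, 0, 0], [0, 0, 0.3696], 0.5]
    - [[0, 0, 0], [0, 0, 0.3696], 0.5]
    - [[0, 0, 0], [0, 0, 0.3696], 0.5]
    - [[0, 0, 0], [0, 0, 0.3696], 0.5]

```text
time: 27.1
eef_pos: [0.5013, -0.0853, 0.2353]
ee_rot: [0.766, 0.593, 0.22, 0.115]
ft_force: [0.7, -0.5, 0.2]
width: 0.0427
grip_force: 0.0
```

>>> move_arm:
  series:
    - [[0, 0, 0], [0, 0, 0.3696], 0.5]
    - [[0, 0, 0], [0, 0, 0.3696], 0.5]
    - [[0, 0, 0], [0, 0, 0.3696], 0.5]
    - [[0, 0, 0], [0, 0, 0.3696], 0.5]
    - [[0, 0, 0], [0, 0, 0.3696], 0.5]
    - [[0, 0, 0], [0, 0, 0.3696], 0.5]
    - [[0, 0, 0], [0, 0, 0.3696], 0.5]
    - [[0, 0, 0], [0, 0, 0.3696], 0.5]
    - [[0, 0, 0], [0, 0, 0], 0.5]

```text
time: 28.22
eef_pos: [0.5012, -0.0856, 0.235]
ee_rot: [0.966, -0.074, 0.239, -0.062]
ft_force: [-0.9, -0.1, 0.3]
width: 0.0429
grip_force: 0.0
```

```bash
python3 rel.py red -9.5 80
```

```text
t 28.23 lid pos off [-2.   2.  86.5] xang -10.0 tilt err 0.21 j7 -1.44 w 0.0429
J [-0.58 -0.11  0.69  2.33 -0.19  0.42 -1.44] Mz(tool) -0.021 F [-0.6  0.2 -0.7]
 first turn units [ 0.006 -0.005 -0.017] |deg 0.5 then shift units [0.0058 0.0042 0.0162] | shift in present axes [0.0058 0.0041 0.0163]
```

>>> move_arm:
  series:
    - [[0.0058, 0.0041, 0.034], [0, 0, -0.017], 0.5]
    - [[0, 0, 0.034], [0, 0, 0], 0.5]
    - [[0, 0, 0.034], [0, 0, 0], 0.5]
    - [[0, 0, 0.035], [0, 0, 0], 0.5]
    - [[0, 0, 0], [0, 0, 0], 0.5]

```text
time: 28.85
eef_pos: [0.5286, -0.0829, 0.187]
ee_rot: [0.967, -0.068, 0.239, -0.06]
ft_force: [0.3, 0.0, -0.0]
width: 0.0428
grip_force: 0.0
```

```bash
python3 rel.py red -9.5 31
```

```text
t 28.85 lid pos off [-0.5 -0.1 31.2] xang -9.3 tilt err 0.23 j7 -0.92 w 0.0428
J [-0.63  0.09  0.81  2.34 -0.71  0.34 -0.92] Mz(tool) 0.048 F [ 0.2 -0.1  0.2]
 first turn units [ 0.008 -0.001  0.008] |deg 0.3 then shift units [ 0.0013 -0.0004  0.0006] | shift in present axes [ 0.0013 -0.0004  0.0006]
```

>>> move_arm:
  series:
    - [[0, 0, 0], [0, 0, 0], 0]
    - [[0, 0, 0], [0, 0, 0], 0]
    - [[0, 0, 0], [0, 0, 0], 0]
    - [[0, 0, -0.003], [0, 0, 0.25], 0]
    - [[0, 0, 0], [0, 0, 0.25], 0]
    - [[0, 0, 0], [0, 0, 0.25], 0]
    - [[0, 0, 0], [0, 0, 0.25], 0]
    - [[0, 0, 0], [0, 0, 0], 0]

```text
time: 29.85
eef_pos: [0.5281, -0.0819, 0.1892]
ee_rot: [0.919, -0.307, 0.217, -0.119]
ft_force: [11.1, 5.4, -16.1]
width: 0.014
grip_force: 120.0
```

```bash
python3 rel.py red -9.5 31|head -2
```

```text
t 29.85 lid pos off [ 0.1  1.1 33.3] xang -38.1 tilt err 0.13 j7 -1.41 w 0.0140
J [-0.72  0.09  0.9   2.34 -0.73  0.35 -1.41] Mz(tool) -0.132 F [-0.6 -4.2 19.8]
```

>>> move_arm:
  series:
    - [[0, 0, 0], [0, 0, 0.2], 0]
    - [[0, 0, 0], [0, 0, 0.2], 0]
    - [[0, 0, 0], [0, 0, 0], 0]

```text
time: 30.22
eef_pos: [0.528, -0.0819, 0.1891]
ee_rot: [0.884, -0.397, 0.204, -0.14]
ft_force: [10.7, 4.1, -15.6]
width: 0.0134
grip_force: 120.1
```

```bash
python3 rel.py red -9.5 31|head -2
```

```text
t 30.23 lid pos off [-0.   1.1 33.3] xang -49.6 tilt err 0.12 j7 -1.59 w 0.0134
J [-0.75  0.09  0.94  2.34 -0.74  0.36 -1.59] Mz(tool) -0.135 F [-0.6 -3.2 19.1]
```

>>> move_arm:
  series:
    - [[0, 0, 0], [0, 0, 0.2], 0]
    - [[0, 0, 0], [0, 0, 0.2], 0]
    - [[0, 0, 0], [0, 0, 0], 0]

```text
time: 30.6
eef_pos: [0.5279, -0.0819, 0.1891]
ee_rot: [0.84, -0.483, 0.189, -0.16]
ft_force: [9.4, 3.8, -14.8]
width: 0.0135
grip_force: 120.3
```

```bash
python3 rel.py red -9.5 31|head -2
```

```text
t 30.60 lid pos off [-0.2  1.1 33.2] xang -61.0 tilt err 0.11 j7 -1.78 w 0.0135
J [-0.79  0.09  0.98  2.34 -0.76  0.36 -1.78] Mz(tool) -0.231 F [-1.3 -2.2 17.7]
```

The red knob has bitten, with torque rising to 0.23 N m. Adding about 0.18 rad.

>>> move_arm:
  series:
    - [[0, 0, 0], [0, 0, 0.18], 0]
    - [[0, 0, 0], [0, 0, 0.18], 0]
    - [[0, 0, 0], [0, 0, 0], 0]

```text
time: 30.98
eef_pos: [0.5278, -0.0819, 0.189]
ee_rot: [0.793, -0.556, 0.173, -0.176]
ft_force: [9.0, 2.8, -13.6]
width: 0.0138
grip_force: 120.6
```

```bash
python3 rel.py red -9.5 31|head -2
```

```text
t 30.98 lid pos off [-0.3  1.1 33.2] xang -71.3 tilt err 0.10 j7 -1.94 w 0.0138
J [-0.82  0.1   1.02  2.34 -0.78  0.37 -1.94] Mz(tool) -0.470 F [-0.8 -1.9 16.4]
```

Red is at 0.47 N m, hand-tight. Releasing and moving to the knob across.

>>> move_arm:
  series:
    - [[0, 0, 0], [0, 0, 0], 0.5]
    - [[0, 0, 0], [0, 0, 0], 0.5]
    - [[0, 0, -0.06], [0, 0, 0], 0.5]
    - [[0, 0, -0.065], [0, 0, 0], 0.5]
    - [[0, 0, 0], [0, 0, -0.342], 0.5]
    - [[0, 0, 0], [0, 0, -0.342], 0.5]
    - [[0, 0, 0], [0, 0, -0.342], 0.5]
    - [[0, 0, 0], [0, 0, -0.342], 0.5]
    - [[0, 0, 0], [0, 0, -0.342], 0.5]
    - [[0, 0, 0], [0, 0, -0.342], 0.5]

```text
time: 32.22
eef_pos: [0.511, -0.0814, 0.2153]
ee_rot: [0.966, -0.091, 0.233, -0.071]
ft_force: [0.3, 0.2, -0.1]
width: 0.0424
grip_force: 0.0
```

```bash
python3 rel.py across -12.5 83
```

```text
t 32.23 lid pos off [-126.5  -97.    64.2] xang -12.2 tilt err 0.60 j7 -1.69 w 0.0424
J [-1.16 -0.18  1.24  2.34  0.06  0.39 -1.69] Mz(tool) -0.023 F [ 0.2 -0.2  0.2]
 first turn units [-0.009  0.019  0.012] |deg 0.7 then shift units [ 0.2562 -0.3052 -0.0471] | shift in present axes [ 0.2576 -0.3038 -0.048 ]
```

>>> move_arm:
  series:
    - [[0, 0, -0.047], [-0.009, 0.019, 0.012], 0.5]
    - [[0.064, -0.076, 0], [0, 0, 0], 0.5]
    - [[0.064, -0.076, 0], [0, 0, 0], 0.5]
    - [[0.064, -0.076, 0], [0, 0, 0], 0.5]
    - [[0.064, -0.076, 0], [0, 0, 0], 0.5]
    - [[0, 0, 0], [0, 0, 0], 0.5]
    - [[0, 0, 0], [0, 0, 0], 0.5]

```text
time: 33.1
eef_pos: [0.6109, 0.0125, 0.2962]
ee_rot: [0.964, -0.097, 0.236, -0.07]
ft_force: [0.3, 0.6, 0.3]
width: 0.0431
grip_force: 0.0
```

```bash
python3 rel.py across -12.5 31
```

```text
t 33.10 lid pos off [-0.2 -1.4 80. ] xang -12.8 tilt err 0.14 j7 -1.70 w 0.0431
J [-1.16  0.03  1.11  2.1  -0.17  0.54 -1.7 ] Mz(tool) 0.085 F [ 0.3 -0.7 -0. ]
 first turn units [-0.001  0.005 -0.01 ] |deg 0.3 then shift units [-0.0002 -0.0035  0.1225] | shift in present axes [ 0.     -0.0035  0.1225]
```

>>> move_arm:
  series:
    - [[0, -0.0035, 0.04], [0, 0, 0], 0.5]
    - [[0, 0, 0.04], [0, 0, 0], 0.5]
    - [[0, 0, 0.042], [0, 0, 0], 0.5]
    - [[0, 0, 0], [0, 0, 0], 0.5]

```text
time: 33.6
eef_pos: [0.6336, 0.0175, 0.2529]
ee_rot: [0.965, -0.098, 0.235, -0.069]
ft_force: [-0.6, -1.0, -0.5]
width: 0.0431
grip_force: 0.0
```

```bash
python3 rel.py across -12.5 31
```

```text
t 33.60 lid pos off [-0.7 -0.7 30.9] xang -12.8 tilt err 0.19 j7 -1.39 w 0.0431
J [-0.97  0.2   0.99  2.1  -0.53  0.49 -1.39] Mz(tool) -0.023 F [-0.5  1.1  0.1]
 first turn units [ 0.001  0.007 -0.012] |deg 0.4 then shift units [ 0.0012 -0.0021 -0.0003] | shift in present axes [ 0.0012 -0.0021 -0.0003]
```

>>> move_arm:
  series:
    - [[0.001, -0.002, 0], [0, 0, 0], 0]
    - [[0, 0, 0], [0, 0, 0], 0]
    - [[0, 0, 0], [0, 0, 0], 0]
    - [[0, 0, -0.002], [0, 0, 0.25], 0]
    - [[0, 0, 0], [0, 0, 0.25], 0]
    - [[0, 0, 0], [0, 0, 0.25], 0]
    - [[0, 0, 0], [0, 0, 0.25], 0]
    - [[0, 0, 0], [0, 0, 0], 0]

```text
time: 34.6
eef_pos: [0.6343, 0.0189, 0.2553]
ee_rot: [0.91, -0.333, 0.211, -0.126]
ft_force: [-0.2, -5.8, -0.9]
width: 0.0136
grip_force: 119.5
```

```bash
python3 rel.py across -12.5 31|head -2
```

```text
t 34.60 lid pos off [ 1.1  0.9 32.5] xang -41.5 tilt err 0.10 j7 -1.80 w 0.0136
J [-1.07  0.24  1.12  2.1  -0.63  0.51 -1.8 ] Mz(tool) -0.148 F [3.4 4.8 0.2]
```

>>> move_arm:
  series:
    - [[0, 0, 0], [0, 0, 0.16], 0]
    - [[0, 0, 0], [0, 0, 0.16], 0]
    - [[0, 0, 0], [0, 0, 0], 0]

```text
time: 34.98
eef_pos: [0.6342, 0.0187, 0.2551]
ee_rot: [0.881, -0.404, 0.201, -0.143]
ft_force: [-3.3, -5.8, -0.1]
width: 0.0139
grip_force: 120.0
```

```bash
python3 rel.py across -12.5 31|head -2
```

```text
t 34.98 lid pos off [ 1.   0.7 32.5] xang -50.6 tilt err 0.11 j7 -1.92 w 0.0139
J [-1.1   0.26  1.16  2.1  -0.67  0.53 -1.92] Mz(tool) -0.129 F [ 2.5  5.9 -2. ]
```

Not bitten yet.

>>> move_arm:
  series:
    - [[0, 0, 0], [0, 0, 0.18], 0]
    - [[0, 0, 0], [0, 0, 0.18], 0]
    - [[0, 0, 0], [0, 0, 0], 0]

```text
time: 35.35
eef_pos: [0.6341, 0.0186, 0.255]
ee_rot: [0.841, -0.482, 0.187, -0.16]
ft_force: [-5.3, -7.0, 1.4]
width: 0.0137
grip_force: 120.4
```

```bash
python3 rel.py across -12.5 31|head -2
```

```text
t 35.35 lid pos off [ 0.8  0.6 32.4] xang -60.9 tilt err 0.13 j7 -2.05 w 0.0137
J [-1.13  0.28  1.21  2.1  -0.72  0.54 -2.05] Mz(tool) -0.292 F [ 3.8  6.7 -4.3]
```

Bite at 0.29 N m. Adding 0.14 rad.

>>> move_arm:
  series:
    - [[0, 0, 0], [0, 0, 0.14], 0]
    - [[0, 0, 0], [0, 0, 0.14], 0]
    - [[0, 0, 0], [0, 0, 0], 0]

```text
time: 35.72
eef_pos: [0.6339, 0.0185, 0.2549]
ee_rot: [0.805, -0.539, 0.175, -0.172]
ft_force: [-6.5, -6.8, 2.2]
width: 0.0136
grip_force: 120.7
```

```bash
python3 rel.py second 83 83
```

```text
t 35.73 lid pos off [ 11.8 113.1  32.4] xang -68.9 tilt err 0.14 j7 -2.16 w 0.0136
J [-1.15  0.3   1.24  2.1  -0.76  0.56 -2.16] Mz(tool) -0.516 F [ 4.2  6.7 -5.5]
 first turn units [-4.000e-03  6.000e-03 -5.302e+00] |deg 151.9 then shift units [-0.2842  0.0051 -0.1264] | shift in present axes [ 0.2529  0.1296 -0.1267]
```

Across is at 0.52 N m, tight. On to the second knob.

>>> move_arm:
  series:
    - [[0, 0, 0], [0, 0, 0], 0.5]
    - [[0, 0, 0], [0, 0, 0], 0.5]
    - [[0, 0, -0.063], [0, 0, 0], 0.5]
    - [[0, 0, -0.063], [0, 0, 0], 0.5]
    - [[0, 0, 0], [0, 0, -0.3535], 0.5]
    - [[0, 0, 0], [0, 0, -0.3535], 0.5]
    - [[0, 0, 0], [0, 0, -0.3535], 0.5]
    - [[0, 0, 0], [0, 0, -0.3535], 0.5]
    - [[0, 0, 0], [0, 0, -0.3535], 0.5]
    - [[0, 0, 0], [0, 0, -0.3535], 0.5]
    - [[0, 0, 0], [0, 0, -0.3535], 0.5]
    - [[0, 0, 0], [0, 0, -0.3535], 0.5]

```text
time: 37.22
eef_pos: [0.6126, 0.0173, 0.291]
ee_rot: [0.963, 0.117, 0.242, -0.018]
ft_force: [-0.2, -0.2, 0.0]
width: 0.0433
grip_force: 0.0
```

>>> move_arm:
  series:
    - [[0, 0, 0], [0, 0, -0.3535], 0.5]
    - [[0, 0, 0], [0, 0, -0.3535], 0.5]
    - [[0, 0, 0], [0, 0, -0.3535], 0.5]
    - [[0, 0, 0], [0, 0, -0.3535], 0.5]
    - [[0, 0, 0], [0, 0, -0.3535], 0.5]
    - [[0, 0, 0], [0, 0, -0.3535], 0.5]
    - [[0, 0, 0], [0, 0, -0.3535], 0.5]
    - [[0, 0, 0], [0, 0, 0], 0.5]

```text
time: 38.22
eef_pos: [0.6126, 0.0171, 0.291]
ee_rot: [0.719, 0.651, 0.208, 0.125]
ft_force: [-0.1, 0.1, 0.9]
width: 0.0424
grip_force: 0.0
```

```bash
python3 rel.py second 83 83
python3 - <<'E'
from station import arm
from cam import *
for nm in("side","top"): barangles(arm.grab_frame(nm),nm)
E
```

```text
t 38.23 lid pos off [ 10.1 115.3  74.2] xang 83.0 tilt err 0.55 j7 -0.04 w 0.0424
J [-0.97  0.05  0.91  2.09 -0.19  0.54 -0.04] Mz(tool) -0.027 F [ 0.2  0.3 -0.8]
 first turn units [-0.019 -0.003 -0.001] |deg 0.6 then shift units [-0.2893  0.0102 -0.022 ] | shift in present axes [-0.2892  0.0101 -0.0225]
side red n 64 fitline 128.7 rect 128.2 off [ 0.2 -3.6] dim [16. 62.]
side second n 66 fitline 84.9 rect 84.8 off [-0.1 -3.6] dim [67. 15.]
side across n 59 fitline 128.9 rect 132.2 off [ 1.  -3.4] dim [17. 66.]
side fourth n 68 fitline 71.9 rect 72.7 off [ 1.3 -4.2] dim [65. 18.]Traceback (most recent call last):
  File "<stdin>", line 3, in <module>
  File "cam.py", line 33, in barangles
    g=G[s]; vx,vy,x0,y0=cv2.fitLine(g.astype(np.float32),cv2.DIST_HUBER,0,.01,.01).ravel()
                        ~~~~~~~~~~~^^^^^^^^^^^^^^^^^^^^^^^^^^^^^^^^^^^^^^^^^^^^^^^
cv2.error: OpenCV(4.12.0) /io/opencv/modules/imgproc/src/linefit.cpp:50: error: (-215:Assertion failed) count > 0 in function 'fitLine2D_wods'
```

>>> move_arm:
  series:
    - [[-0.0723, 0.0025, -0.0055], [-0.005, 0, 0], 0.5]
    - [[-0.0723, 0.0025, -0.0055], [-0.005, 0, 0], 0.5]
    - [[-0.0723, 0.0025, -0.0055], [-0.005, 0, 0], 0.5]
    - [[-0.0723, 0.0025, -0.0055], [-0.005, 0, 0], 0.5]
    - [[0, 0, 0], [0, 0, 0], 0.5]
    - [[0, 0, 0], [0, 0, 0], 0.5]

```text
time: 39.08
eef_pos: [0.6044, -0.0982, 0.2846]
ee_rot: [0.719, 0.65, 0.211, 0.129]
ft_force: [-0.2, 0.4, 0.3]
width: 0.0426
grip_force: 0.0
```

```bash
python3 rel.py second 83 31
```

```text
t 39.08 lid pos off [-0.2  0.4 82.6] xang 82.9 tilt err 0.06 j7 0.43 w 0.0426
J [-0.75  0.09  0.96  2.09 -0.47  0.58  0.43] Mz(tool) 0.009 F [ 0.4 -0.1 -0.4]
 first turn units [-0.    -0.002 -0.003] |deg 0.1 then shift units [-0.0009  0.0006  0.1289] | shift in present axes [-0.001   0.0006  0.1289]
```

>>> move_arm:
  series:
    - [[0, 0, 0.033], [0, 0, 0], 0.5]
    - [[0, 0, 0.033], [0, 0, 0], 0.5]
    - [[0, 0, 0.033], [0, 0, 0], 0.5]
    - [[0, 0, 0.03], [0, 0, 0], 0.5]
    - [[0, 0, 0], [0, 0, 0], 0.5]

```text
time: 39.7
eef_pos: [0.6286, -0.0928, 0.2385]
ee_rot: [0.719, 0.651, 0.21, 0.128]
ft_force: [-0.7, 0.1, -0.2]
width: 0.0429
grip_force: 0.0
```

```bash
python3 rel.py second 83 31
```

```text
t 39.70 lid pos off [-0.6  1.1 30.3] xang 83.0 tilt err 0.11 j7 0.65 w 0.0429
J [-0.62  0.23  0.86  2.09 -0.73  0.53  0.65] Mz(tool) 0.015 F [ 0.  -0.7 -0.1]
 first turn units [-0.003 -0.002  0.001] |deg 0.1 then shift units [-0.0026  0.0019 -0.0018] | shift in present axes [-0.0026  0.0019 -0.0018]
```

>>> move_arm:
  series:
    - [[-0.002, 0.001, 0], [0, 0, 0], 0]
    - [[0, 0, 0], [0, 0, 0], 0]
    - [[0, 0, 0], [0, 0, 0], 0]
    - [[0, 0, -0.003], [0, 0, 0.25], 0]
    - [[0, 0, 0], [0, 0, 0.25], 0]
    - [[0, 0, 0], [0, 0, 0.25], 0]
    - [[0, 0, 0], [0, 0, 0.25], 0]
    - [[0, 0, 0], [0, 0, 0], 0]

```text
time: 40.7
eef_pos: [0.6273, -0.0942, 0.2397]
ee_rot: [0.857, 0.453, 0.235, 0.072]
ft_force: [-5.9, 1.5, -7.3]
width: 0.0137
grip_force: 120.9
```

```bash
python3 rel.py second 83 31|head -2
```

```text
t 40.70 lid pos off [-1.2 -0.1 32. ] xang 54.4 tilt err 0.16 j7 0.22 w 0.0137
J [-0.71  0.25  0.98  2.1  -0.8   0.56  0.22] Mz(tool) -0.140 F [-4.  -7.7  3.8]
```

>>> move_arm:
  series:
    - [[0, 0, 0], [0, 0, 0.16], 0]
    - [[0, 0, 0], [0, 0, 0.16], 0]
    - [[0, 0, 0], [0, 0, 0], 0]

```text
time: 41.08
eef_pos: [0.6271, -0.0941, 0.2396]
ee_rot: [0.89, 0.384, 0.24, 0.053]
ft_force: [-8.7, 3.1, -5.2]
width: 0.0138
grip_force: 121.2
```

```bash
python3 rel.py second 83 31|head -2
```

```text
t 41.08 lid pos off [-1.5  0.  32. ] xang 45.3 tilt err 0.20 j7 0.09 w 0.0138
J [-0.74  0.27  1.02  2.1  -0.82  0.58  0.09] Mz(tool) -0.193 F [-5.  -9.4  0.8]
```

>>> move_arm:
  series:
    - [[0, 0, 0], [0, 0, 0.16], 0]
    - [[0, 0, 0], [0, 0, 0.16], 0]
    - [[0, 0, 0], [0, 0, 0], 0]

```text
time: 41.45
eef_pos: [0.6269, -0.0938, 0.2394]
ee_rot: [0.918, 0.311, 0.243, 0.033]
ft_force: [-11.3, 5.0, -3.0]
width: 0.0142
grip_force: 121.6
```

```bash
python3 rel.py second 83 31|head -2
```

```text
t 41.45 lid pos off [-1.7  0.2 32. ] xang 36.2 tilt err 0.25 j7 -0.05 w 0.0142
J [-0.76  0.28  1.05  2.1  -0.85  0.59 -0.05] Mz(tool) -0.206 F [ -6.1 -10.9  -2.2]
```

>>> move_arm:
  series:
    - [[0, 0, 0], [0, 0, 0.16], 0]
    - [[0, 0, 0], [0, 0, 0.16], 0]
    - [[0, 0, 0], [0, 0, 0], 0]

```text
time: 41.82
eef_pos: [0.6267, -0.0936, 0.2393]
ee_rot: [0.94, 0.237, 0.245, 0.013]
ft_force: [-14.3, 5.2, -0.8]
width: 0.0136
grip_force: 122.1
```

```bash
python3 rel.py second 83 31|head -2
```

```text
t 41.83 lid pos off [-1.9  0.5 31.9] xang 27.0 tilt err 0.29 j7 -0.18 w 0.0136
J [-0.79  0.3   1.09  2.1  -0.88  0.6  -0.18] Mz(tool) -0.143 F [ -9.  -11.   -5.5]
```

>>> move_arm:
  series:
    - [[0, 0, 0], [0, 0, 0.16], 0]
    - [[0, 0, 0], [0, 0, 0.16], 0]
    - [[0, 0, 0], [0, 0, 0], 0]

```text
time: 42.2
eef_pos: [0.6266, -0.0933, 0.2393]
ee_rot: [0.956, 0.162, 0.245, -0.007]
ft_force: [-16.5, 6.9, 1.8]
width: 0.0141
grip_force: 122.7
```

```bash
python3 rel.py second 83 31|head -2
```

```text
t 42.20 lid pos off [-2.   0.7 31.9] xang 17.9 tilt err 0.33 j7 -0.31 w 0.0141
J [-0.81  0.31  1.13  2.1  -0.91  0.62 -0.31] Mz(tool) -0.376 F [-10.7 -11.5  -8.6]
```

>>> move_arm:
  series:
    - [[0, 0, 0], [0, 0, 0.16], 0]
    - [[0, 0, 0], [0, 0, 0], 0]

```text
time: 42.45
eef_pos: [0.6266, -0.0931, 0.2392]
ee_rot: [0.962, 0.123, 0.245, -0.017]
ft_force: [-17.0, 8.0, 2.3]
width: 0.0136
grip_force: 122.9
```

```bash
python3 rel.py fourth 72.5 85
```

```text
t 42.45 lid pos off [  99.3 -122.9   31.9] xang 13.3 tilt err 0.35 j7 -0.38 w 0.0136
J [-0.82  0.32  1.14  2.1  -0.93  0.63 -0.38] Mz(tool) -0.497 F [-11.6 -11.9  -9.2]
 first turn units [-1.300e-02 -1.000e-03 -2.067e+00] |deg 59.2 then shift units [ 0.2184 -0.3291 -0.1328] | shift in present axes [-0.1713 -0.3568 -0.1304]
```

The second knob is tight at 0.50 N m. On to the fourth.

>>> move_arm:
  series:
    - [[0, 0, 0], [0, 0, 0], 0.5]
    - [[0, 0, 0], [0, 0, 0], 0.5]
    - [[0, 0, -0.06], [0, 0, 0], 0.5]
    - [[0, 0, -0.07], [0, 0, 0], 0.5]
    - [[0, 0, 0], [-0.002, 0, -0.345], 0.5]
    - [[0, 0, 0], [-0.002, 0, -0.345], 0.5]
    - [[0, 0, 0], [-0.002, 0, -0.345], 0.5]
    - [[0, 0, 0], [-0.002, 0, -0.345], 0.5]
    - [[0, 0, 0], [-0.002, 0, -0.345], 0.5]
    - [[0, 0, 0], [-0.002, 0, -0.345], 0.5]
    - [[0, 0, 0], [0, 0, 0], 0.5]

```text
time: 43.82
eef_pos: [0.6042, -0.1001, 0.2867]
ee_rot: [0.776, 0.58, 0.223, 0.112]
ft_force: [0.1, -0.0, 0.2]
width: 0.0427
grip_force: 0.0
```

```bash
python3 rel.py fourth 72.5 85
```

```text
t 43.83 lid pos off [ 102.  -125.2   84.7] xang 72.4 tilt err 0.37 j7 0.28 w 0.0427
J [-0.87  0.1   1.1   2.09 -0.5   0.58  0.28] Mz(tool) 0.004 F [ 0.   0.2 -0.2]
 first turn units [ 0.013  0.003 -0.004] |deg 0.4 then shift units [ 0.2219 -0.3373 -0.0007] | shift in present axes [ 0.2212 -0.3377 -0.0032]
```

>>> move_arm:
  series:
    - [[0.0369, -0.0562, 0], [0.002, 0, 0], 0.5]
    - [[0.0369, -0.0562, 0], [0.002, 0, 0], 0.5]
    - [[0.0369, -0.0562, 0], [0.002, 0, 0], 0.5]
    - [[0.0369, -0.0562, 0], [0.002, 0, 0], 0.5]
    - [[0.0369, -0.0562, 0], [0.002, 0, 0], 0.5]
    - [[0.0369, -0.0562, 0], [0.002, 0, 0], 0.5]
    - [[0, 0, 0], [0, 0, 0], 0.5]
    - [[0, 0, 0], [0, 0, 0], 0.5]

```text
time: 44.82
eef_pos: [0.5098, 0.0246, 0.2476]
ee_rot: [0.777, 0.58, 0.221, 0.109]
ft_force: [0.6, -0.6, -0.9]
width: 0.0428
grip_force: 0.0
```

```bash
python3 rel.py fourth 72.5 31
```

```text
t 44.83 lid pos off [ 0.2 -0.1 83.9] xang 72.2 tilt err 0.11 j7 -0.69 w 0.0428
J [-0.9  -0.16  0.68  2.33  0.25  0.45 -0.69] Mz(tool) 0.037 F [-0.6  0.3  1. ]
 first turn units [-0.001  0.004 -0.009] |deg 0.3 then shift units [ 0.     -0.0006  0.1321] | shift in present axes [ 0.0002 -0.0006  0.1321]
```

>>> move_arm:
  series:
    - [[0, 0, 0.04], [0, 0, -0.005], 0.5]
    - [[0, 0, 0.04], [0, 0, 0], 0.5]
    - [[0, 0, 0.04], [0, 0, 0], 0.5]
    - [[0, 0, 0.012], [0, 0, 0], 0.5]
    - [[0, 0, 0], [0, 0, 0], 0.5]

```text
time: 45.45
eef_pos: [0.5346, 0.0292, 0.2009]
ee_rot: [0.776, 0.581, 0.22, 0.11]
ft_force: [0.5, -0.2, 1.0]
width: 0.043
grip_force: 0.0
```

```bash
python3 rel.py fourth 72.5 31
```

```text
t 45.45 lid pos off [ 0.1 -0.2 30.8] xang 72.5 tilt err 0.19 j7 -0.33 w 0.0430
J [-1.    0.02  0.87  2.34 -0.11  0.29 -0.33] Mz(tool) 0.024 F [ 0.1  0.9 -0.7]
 first turn units [-0.001  0.006 -0.001] |deg 0.2 then shift units [ 0.0004 -0.0003 -0.0006] | shift in present axes [ 0.0004 -0.0003 -0.0006]
```

>>> move_arm:
  series:
    - [[0, 0, 0], [0, 0, 0], 0]
    - [[0, 0, 0], [0, 0, 0], 0]
    - [[0, 0, 0], [0, 0, 0], 0]
    - [[0, 0, -0.002], [0, 0, 0.25], 0]
    - [[0, 0, 0], [0, 0, 0.25], 0]
    - [[0, 0, 0], [0, 0, 0.25], 0]
    - [[0, 0, 0], [0, 0, 0.25], 0]
    - [[0, 0, 0], [0, 0, 0], 0]

```text
time: 46.45
eef_pos: [0.5329, 0.0299, 0.2013]
ee_rot: [0.895, 0.373, 0.24, 0.051]
ft_force: [-0.2, 4.4, -6.7]
width: 0.0135
grip_force: 119.3
```

```bash
python3 rel.py fourth 72.5 31|head -2
```

```text
t 46.45 lid pos off [-1.2  0.6 31.8] xang 43.9 tilt err 0.17 j7 -0.83 w 0.0135
J [-1.03  0.01  0.89  2.35 -0.1   0.29 -0.83] Mz(tool) -0.141 F [ 0.3 -5.1  6.2]
```

>>> move_arm:
  series:
    - [[0, 0, 0], [0, 0, 0.16], 0]
    - [[0, 0, 0], [0, 0, 0.16], 0]
    - [[0, 0, 0], [0, 0, 0], 0]

```text
time: 46.82
eef_pos: [0.5328, 0.0301, 0.2012]
ee_rot: [0.922, 0.301, 0.243, 0.032]
ft_force: [-2.8, 4.8, -4.7]
width: 0.0137
grip_force: 119.9
```

```bash
python3 rel.py fourth 72.5 31|head -2
```

```text
t 46.83 lid pos off [-1.3  0.8 31.8] xang 34.9 tilt err 0.18 j7 -0.99 w 0.0137
J [-1.04  0.01  0.9   2.35 -0.1   0.29 -0.99] Mz(tool) -0.142 F [-1.3 -6.4  3.3]
```

>>> move_arm:
  series:
    - [[0, 0, 0], [0, 0, 0.18], 0]
    - [[0, 0, 0], [0, 0, 0.18], 0]
    - [[0, 0, 0], [0, 0, 0], 0]

```text
time: 47.2
eef_pos: [0.5327, 0.0303, 0.2011]
ee_rot: [0.945, 0.217, 0.245, 0.01]
ft_force: [-4.2, 6.5, -4.0]
width: 0.0134
grip_force: 120.2
```

```bash
python3 rel.py fourth 72.5 31|head -2
```

```text
t 47.20 lid pos off [-1.5  1.  31.7] xang 24.6 tilt err 0.20 j7 -1.17 w 0.0134
J [-1.05  0.01  0.91  2.35 -0.1   0.29 -1.17] Mz(tool) -0.298 F [-2.5 -8.1  2.1]
```

>>> move_arm:
  series:
    - [[0, 0, 0], [0, 0, 0.14], 0]
    - [[0, 0, 0], [0, 0, 0.14], 0]
    - [[0, 0, 0], [0, 0, 0], 0]

```text
time: 47.58
eef_pos: [0.5326, 0.0305, 0.2011]
ee_rot: [0.958, 0.151, 0.245, -0.007]
ft_force: [-5.3, 9.0, -2.5]
width: 0.0139
grip_force: 120.4
```

```bash
python3 rel.py fourth 72.5 31|head -2
```

```text
t 47.58 lid pos off [-1.6  1.2 31.7] xang 16.6 tilt err 0.21 j7 -1.31 w 0.0139
J [-1.05  0.01  0.91  2.35 -0.1   0.29 -1.31] Mz(tool) -0.458 F [ -3.1 -10.3   0.5]
```

The fourth knob is hand-tight at 0.46 N m. Letting go and backing off.

>>> move_arm:
  series:
    - [[0, 0, 0], [0, 0, 0], 0.5]
    - [[0, 0, 0], [0, 0, 0], 0.5]
    - [[0, 0, -0.06], [0, 0, 0], 0.5]
    - [[0, 0, -0.07], [0, 0, 0], 0.5]
    - [[0, 0, -0.05], [0, 0, 0], 0.5]
    - [[0, 0, 0], [0, 0, 0], 0.5]
    - [[0, 0, 0], [0, 0, 0], 0.5]
    - [[0, 0, 0], [0, 0, 0], 0.5]

```text
time: 48.58
eef_pos: [0.5012, 0.0248, 0.2601]
ee_rot: [0.958, 0.15, 0.244, -0.008]
ft_force: [0.1, 0.1, 0.2]
width: 0.0428
grip_force: 0.0
```

```bash
python3 rel.py fourth 72.5 31|head -2
python3 - <<'E'
from station import arm
from cam import *
f=arm.grab_frame("side"); g=arm.grab_frame("top")
cv2.imwrite("pics/end.png",np.hstack([f["pixels"][100:400,160:460,::-1],g["pixels"][60:360,200:500,::-1]]))
for nm,q in(("side",f),("top",g)):
    try: barangles(q,nm)
    except Exception: print("occluded")
E
```

```text
t 48.58 lid pos off [-1.4  1.4 98.8] xang 16.5 tilt err 0.31 j7 -1.78 w 0.0428
J [-1.   -0.23  0.73  2.33  0.37  0.52 -1.78] Mz(tool) 0.034 F [ 0.3 -0.1 -0.1]
side red n 55 fitline 128.6 rect 128.2 off [ 1.5 -4.1] dim [14. 65.]
side second n 90 fitline 34.1 rect 31.7 off [-0.5 -1.7] dim [62. 20.]
side across n 65 fitline 130.0 rect 128.7 off [-0.4 -2.6] dim [16. 62.]
side fourth n 70 fitline 33.4 rect 32.7 off [-0.5 -2.4] dim [62. 21.]
top red n 93 fitline 125.2 rect 126.8 off [1.1 1.3] dim [16. 60.]
top second n 111 fitline 31.8 rect 32.4 off [-0.3  2.1] dim [63. 15.]
top across n 113 fitline 131.1 rect 130.8 off [-0.2  1.6] dim [15. 61.]
top fourth n 93 fitline 36.6 rect 34.9 off [3.7 4. ] dim [54. 16.]
```

View pics/end.png

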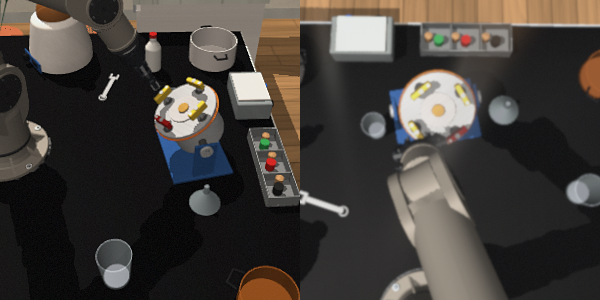

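The end picture shows the gripper clear of the lid, near (155,80) in the side half. The glassware is undisturbed, and the knobs measure about 88, 81, 97 and 83° turned (red, across, second, fourth).

```bash
python3 -c "
from station import arm
print(arm.hand_in())"
```

```text
the job is handed in; nothing more can be done
None
```

I tightened all four knobs in star order over two rounds, to about 0.46–0.52 N m at the bite, then released them and handed the job in at about 49 s; no verdict came back.

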